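# Sort the parts tins by weight and seal the full ones

## Task

The look-alike parts tins on the bench got mixed up: lift each one to feel whether it is full of bolts or empty. Press the lid of every full tin fully home with the hand press (stand the tin on its anvil, pull the arm down through its whole stroke, ease it back up slowly without letting it fly; never push a lid down by hand) and stand it upright in the shallow aluminium tray; stand the empty tins upright in the low, empty red bin beside the tray with their lids left proud. Finish with the press arm back up and leave the other parts on the bench alone.

Things in the scene. Friction and masses are not known exactly. Their poses are not given: they have to be found in the camera images.
- tin_a_center (a point): one of several look-alike square lidded steel tins, full of bolts (0.6-0.8 kg) or empty (0.1-0.2 kg): only the weight tells. Body 56 x 56 mm, 72 mm high; black 56 x 56 x 8 mm lid standing 8 mm proud on its plug (lid top 88 mm above the underside; 80 mm when home). Point: on the axis 40 mm above the underside; z up, x and y square to the sides. 
- lid_a (a joint): how far the lid of tin_a is pressed down, m: 0 = standing proud, 0.008 = home on the rim. It stays where it is; about 14 N moves it.
- tin_b_center (a point): another such tin, same look, size and point as tin_a; full or empty. 
- lid_b (a joint): how far the lid of tin_b is pressed down, m: 0 = standing proud, 0.008 = home on the rim. It stays where it is; about 14 N moves it.
- tin_c_center (a point): another such tin, same look, size and point as tin_a; full or empty. 
- lid_c (a joint): how far the lid of tin_c is pressed down, m: 0 = standing proud, 0.008 = home on the rim. It stays where it is; about 14 N moves it.
- tin_d_center (a point): another such tin, same look, size and point as tin_a; full or empty. 
- lid_d (a joint): how far the lid of tin_d is pressed down, m: 0 = standing proud, 0.008 = home on the rim. It stays where it is; about 14 N moves it.
- press: hand lid press, fixed: grey base 260 x 110 x 16 mm from 85 mm in front (-x) to 175 mm behind its origin, which is on the bench under the middle of the anvil (66 x 66 mm plate, open above while the arm is up). Its x axis points from anvil to hinge; two hinge posts at x 90 to 110 mm, 130 mm high. The arm swings in its x-z plane.
- press_anvil (a point): middle of the anvil's top face (20 mm above the bench), where the tin stands; directly under the pad when the arm is down.
- press_hinge (a point): the hinge axis of the arm (along the press's y): 100 mm along the press's x from the anvil middle, 100 mm above the bench.
- press_arm (a joint): sprung arm, rad: 0 = up at rest, nearly vertical; 1.5 = level, its rubber pad (100 mm from the hinge) 80 mm above the anvil, so a lid under it is home; 1.56 = hard stop. Meets a proud lid at about 1.42. A spring drives it back up: 2 to 4 N at the handle, about 12 N while a lid is being pressed; let go, it flies back.
- press_grip (a point): middle of the handle: a black round bar 16 mm thick jutting 84 mm sideways (to the press's -y) from the arm's end. At arm angle q, with u = 1.5 - q, it lies from the hinge at x = -0.200 cos u + 0.030 sin u, z = 0.200 sin u + 0.030 cos u, y = -0.055 (m, press axes): 0.30 m above the bench at rest, 0.13 m with the arm level.
- tray: the shallow aluminium tray, fixed, 160 (x) x 300 (y) mm outside, rim 14 mm high, 4 mm walls and floor, for the sealed full tins; origin at the centre of its underside. It and the bin may change places.
- bin: the red plastic refill bin, fixed, open on top, 160 (x) x 300 (y) mm outside, 42 mm high, 4 mm walls and floor, for the empty tins; origin at the centre of its underside.
- socket: bystander, to be left alone: stainless steel socket, 34 mm across, 65 mm high, standing; origin at its underside.
- elbow: bystander, to be left alone: grey PVC pipe elbow, 65 mm legs along its x and y, 44 mm thick; origin at its underside.
- spark_plug: bystander, to be left alone: spark plug with blue ceramic, lying, 95 mm long; origin at its underside.
- pulley: bystander, to be left alone: small aluminium pulley lying flat, 70 mm across, 22 mm thick; origin at its underside.

How it is judged:
On the way, in this order (a step that is already met when the one before it is completed fails the run):
1. the press arm is fully down on a full tin standing on the anvil, its lid home (value of joint press_arm above 1.4 rad and ((horizontal distance between each of bolts_a, tin_a_center and press_anvil below 0.025 m and value of joint lid_a above 0.006 m) or (horizontal distance between each of bolts_b, tin_b_center and press_anvil below 0.025 m and value of joint lid_b above 0.006 m) or (horizontal distance between each of bolts_c, tin_c_center and press_anvil below 0.025 m and value of joint lid_c above 0.006 m) or (horizontal distance between each of bolts_d, tin_d_center and press_anvil below 0.025 m and value of joint lid_d above 0.006 m))), for 0.1 s.
2. the press arm is eased back up (value of joint press_arm below 0.15 rad), for 0.2 s.
At the end, for the whole second after the job is handed in: full tins (those with bolts_x inside) upright within 0.12 rad, at rest on the floor of the tray, lids at least 6 of 8 mm down; empty tins likewise in the bin, lids less than 3 mm down; press arm up (below 0.15 rad) (angle between each of tin_a_center, tin_b_center, tin_c_center, tin_d_center's own z axis and vertical below 0.12 rad and linear speed of each of tin_a, tin_b, tin_c, tin_d below 0.02 m/s and x of bolts_a in the frame of tray between -0.078 and 0.078 m and y of bolts_a in the frame of tray between -0.148 and 0.148 m and horizontal distance between bolts_a and tin_a_center below 0.04 m and ((x of bolts_a in the frame of tray between -0.078 and 0.078 m and y of bolts_a in the frame of tray between -0.148 and 0.148 m) or (x of tin_a_center in the frame of bin between -0.078 and 0.078 m and y of tin_a_center in the frame of bin between -0.148 and 0.148 m and value of joint lid_a below 0.003 m and z of tin_a_center in the frame of bin below 0.055 m)) and ((x of tin_a_center in the frame of bin between -0.078 and 0.078 m and y of tin_a_center in the frame of bin between -0.148 and 0.148 m) or (value of joint lid_a above 0.006 m and z of tin_a_center in the frame of tray below 0.055 m)) and x of bolts_b in the frame of tray between -0.078 and 0.078 m and y of bolts_b in the frame of tray between -0.148 and 0.148 m and horizontal distance between bolts_b and tin_b_center below 0.04 m and ((x of bolts_b in the frame of tray between -0.078 and 0.078 m and y of bolts_b in the frame of tray between -0.148 and 0.148 m) or (x of tin_b_center in the frame of bin between -0.078 and 0.078 m and y of tin_b_center in the frame of bin between -0.148 and 0.148 m and value of joint lid_b below 0.003 m and z of tin_b_center in the frame of bin below 0.055 m)) and ((x of tin_b_center in the frame of bin between -0.078 and 0.078 m and y of tin_b_center in the frame of bin between -0.148 and 0.148 m) or (value of joint lid_b above 0.006 m and z of tin_b_center in the frame of tray below 0.055 m)) and x of bolts_c in the frame of tray between -0.078 and 0.078 m and y of bolts_c in the frame of tray between -0.148 and 0.148 m and horizontal distance between bolts_c and tin_c_center below 0.04 m and ((x of bolts_c in the frame of tray between -0.078 and 0.078 m and y of bolts_c in the frame of tray between -0.148 and 0.148 m) or (x of tin_c_center in the frame of bin between -0.078 and 0.078 m and y of tin_c_center in the frame of bin between -0.148 and 0.148 m and value of joint lid_c below 0.003 m and z of tin_c_center in the frame of bin below 0.055 m)) and ((x of tin_c_center in the frame of bin between -0.078 and 0.078 m and y of tin_c_center in the frame of bin between -0.148 and 0.148 m) or (value of joint lid_c above 0.006 m and z of tin_c_center in the frame of tray below 0.055 m)) and x of bolts_d in the frame of tray between -0.078 and 0.078 m and y of bolts_d in the frame of tray between -0.148 and 0.148 m and horizontal distance between bolts_d and tin_d_center below 0.04 m and ((x of bolts_d in the frame of tray between -0.078 and 0.078 m and y of bolts_d in the frame of tray between -0.148 and 0.148 m) or (x of tin_d_center in the frame of bin between -0.078 and 0.078 m and y of tin_d_center in the frame of bin between -0.148 and 0.148 m and value of joint lid_d below 0.003 m and z of tin_d_center in the frame of bin below 0.055 m)) and ((x of tin_d_center in the frame of bin between -0.078 and 0.078 m and y of tin_d_center in the frame of bin between -0.148 and 0.148 m) or (value of joint lid_d above 0.006 m and z of tin_d_center in the frame of tray below 0.055 m)) and value of joint press_arm below 0.15 rad); the robot touches nothing.
It fails at once if the press arm flies back up (faster than 2.5 rad/s) (velocity of joint press_arm below -2.5 rad/s).
It fails at once if the lid of an empty tin is pressed down (4 mm) ((value of joint lid_a above 0.004 m and distance between bolts_a and tin_a_center above 0.2 m) or (value of joint lid_b above 0.004 m and distance between bolts_b and tin_b_center above 0.2 m) or (value of joint lid_c above 0.004 m and distance between bolts_c and tin_c_center above 0.2 m) or (value of joint lid_d above 0.004 m and distance between bolts_d and tin_d_center above 0.2 m)).
It fails at once if a lid is pushed down other than by the press (it goes down while the press arm reads less than 1.2 rad) (value of joint press_arm below 1.2 rad and ((velocity of joint lid_a above 0.006 m/s and value of joint lid_a between 0.003 and 0.0055 m) or (velocity of joint lid_b above 0.006 m/s and value of joint lid_b between 0.003 and 0.0055 m) or (velocity of joint lid_c above 0.006 m/s and value of joint lid_c between 0.003 and 0.0055 m) or (velocity of joint lid_d above 0.006 m/s and value of joint lid_d between 0.003 and 0.0055 m))).
It fails at once if another part on the bench is moved more than 60 mm (distance of any of socket, elbow, spark_plug, pulley from where it was at the start of the episode above 0.06 m).
Of bolts_a, bolts_b, bolts_c, bolts_d only 1 to 2 are there at a start; the rules pass over those that are not, and their reading is None.
At some moment in a run one of tin_a, tin_b, tin_c, tin_d may be knocked a few centimetres aside while the robot is not near it.
It also fails if it takes over 210 s, if anything falls off the work surface, if the arm or the gripper's body presses on something with over 40 N, if the wrist force passes 120 N, or if a joint passes its speed limit or range.

## Robot

A 7-joint arm with a two-finger parallel gripper is mounted at the origin on the work surface. World frame = base frame: x ahead of the robot, y to its left, z up, the work surface at z = 0. Lengths are in m, angles in rad, forces in N, time in s.
With the tool pointing down it reaches from about 0.35 to 0.9 m from the base axis. Payload 19.9 kg.
Tool frame: the origin (TCP) lies on the mounting face of the last link; the fingertips stand 199 mm ahead of it and the grasp point (between the pads) lies 180 mm ahead of it; z points along the fingers, y is the line along which they close (so a half turn about z gives the same grasp; the last joint's range is limited). The gripper opens to 94 mm and grips with 3 to 60 N. Pads are 16 mm wide; open, the fingers measure 119 mm over their backs; the gripper's body (75 mm by 177 mm) begins 78 mm behind the grasp point.
Start: joints at [-1.317, 0.417, -0.01, 1.614, 0.005, 1.111, -0.053], TCP at [0.182, 0.598, 0.405] pointing down, gripper open.
Joint ranges: [-2.81, 2.81], [-0.39, 2.02], [-1.27, 1.25], [0.06, 2.57], [-1.19, 4.33], [0.19, 2], [-2.82, 2.82]. Speed limits (rad/s): [1.89, 1.89, 2.39, 2.39, 3.01, 3.01, 3.01].

## Interface

Orientations are given as a 3x3 rotation matrix whose columns are the frame's x, y, z axes.
In Python, from cell import monitor, vision, ticket gives the robot as it stands.
- The arm moves only by the tool apply_moves, never from a script. Its arguments are lists of equal length, an entry for each row: "dr": the turn, a rotation vector about the tool's x, y, z in rad, a list of three; "xyz": the shift along the tool's x, y, z in mm, a list of three; "claw": the finger opening in mm, from 0 to 94. A call has 1 to 12 rows; each row shifts and turns the commanded pose from where the row before left it, along the tool's axes as they then stand; what a row does not reach is not made up. A row lasts 1/10 s, in which the tool goes at most 50 mm and 8.59 degrees, less where a joint would pass 70% of its speed; a pose out of reach is approached as far as the arm can. A call with a gripper value outside its range is refused whole. The fingers move at their own pace and stop on an object; "grip_force" is the grip in N (left out, the last holds). Time passes only in rows, so rows that do not move let the fingers close. It gives the time, the measured TCP pose, the force, the opening and the grip force at its end, in the units of the state.
- monitor.read_state(): the state, without advancing time (a new reading comes with each control period).
- vision.grab_frame(name): name is "scene" or "top"; returns a dict with "color" (384x512x3 uint8, blue, green, red), "intrinsics" (3x3 intrinsics, pixels), "distortion" ([k1, k2, p1, p2, k3] as OpenCV has them; the pictures are not rectified), "extrinsics" (4x4, takes a point from world to camera coordinates). Camera axes: x right, y down, z forward; pixel columns grow to the right and rows downward; lengths in m; the calibration is good to about 2 mm. A picture is of the moment at which its call begins. There is no depth.
- ticket.sign_off(): hands the job in; it is judged then, once.
The state is a dict: "clock": time; "q": joint angles; "joint_velocities": joint speeds; "tau": joint torques, N m; "eef_pos": TCP position; "tcp_rot": TCP orientation; "wrist_force": force on the tool from outside, world axes, zero at the start; "torque": the same for the moment, N m; "width": finger opening in m; "gripper_force": force on a finger pad.
Only numpy, scipy, OpenCV 4.12 (cv2) and the standard library are available. Lean on these libraries where they do the work, as an engineer would, in place of code of your own. Each camera call takes 0.05 s, during which the arm holds its last target. There are 200 camera calls.

## Working session

There is one attempt and no reset: what is moved stays moved. The work goes in short steps, Python scripts to look and compute and a tool call to move; the robot and the scene stay as the last step left them, time stands still between calls to the robot, and variables do not carry over. Pictures are saved under pics/ and viewed, at most 14 in all, crops included, and the job is handed in when it is done.

Besides the shell and the picture viewer there is one more tool, called after "Call:" as name(argument=value, ...) on one line, values as JSON. apply_moves: Moves the arm, as the interface text tells. Its arguments: {"type":"object","properties":{"dr":{"type":"array"},"xyz":{"type":"array"},"claw":{"type":"array"},"grip_force":{"type":"number"}},"required":["dr","xyz","claw"]}

```bash
ls; mkdir -p pics; python3 - <<'E'
from cell import monitor, vision
import cv2,numpy as np
s=monitor.read_state()
for k,v in s.items(): print(k,np.round(v,3).tolist())
for n in("scene","top"):
    f=vision.grab_frame(n); cv2.imwrite(f"pics/{n}0.png",f["color"]); cv2.imwrite(f"pics/{n}0b.png",cv2.resize(f["color"],(800,600),interpolation=cv2.INTER_CUBIC))
    print(n,f["intrinsics"],f["distortion"],np.round(f["extrinsics"],3))
E
```

```text
pics
clock 0.0
q [-1.318, 0.418, -0.01, 1.614, 0.005, 1.111, -0.053]
joint_velocities [-0.0, 0.001, -0.0, -0.001, 0.0, -0.002, 0.0]
tau [0.0, -85.126, 0.639, -42.598, -0.049, 0.019, 0.0]
eef_pos [0.182, 0.598, 0.404]
tcp_rot [[-0.957, 0.291, -0.0], [0.291, 0.957, -0.001], [-0.0, -0.001, -1.0]]
wrist_force [0.243, 0.656, 0.64]
torque [-0.042, -0.007, 0.022]
gripper_force 0.0
width 0.094
scene [[439.75224315   0.         253.92275525]
 [  0.         439.75224315 188.15319516]
 [  0.           0.           1.        ]] [0.00660231 0.         0.         0.         0.        ] [[ 0.459  0.888  0.011 -0.318]
 [ 0.646 -0.325 -0.691 -0.186]
 [-0.61   0.325 -0.723  1.571]
 [ 0.     0.     0.     1.   ]]
top [[416.75338996   0.         256.34697231]
 [  0.         416.75338996 188.69333907]
 [  0.           0.           1.        ]] [-0.11344471  0.          0.          0.          0.        ] [[ 0.056 -0.998  0.004  0.034]
 [-0.971 -0.055 -0.233  0.581]
 [ 0.233  0.009 -0.972  1.302]
 [ 0.     0.     0.     1.   ]]
```

View pics/top0b.png

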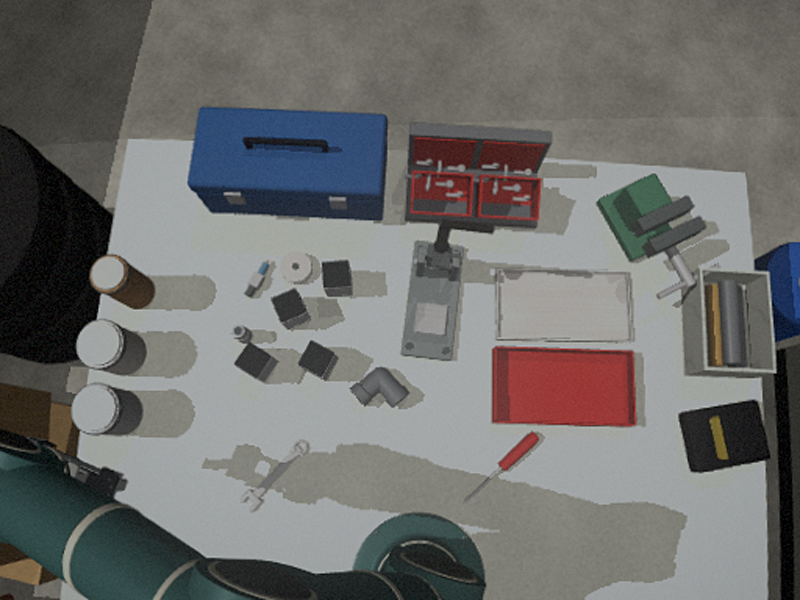

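View pics/scene0b.png

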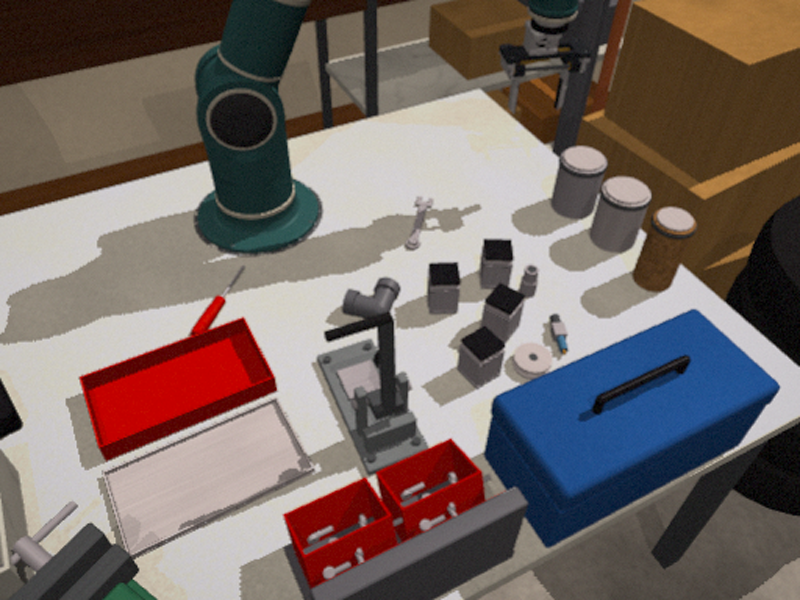

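The top view shows four black lids near (337,278), (290,308), (256,362) and (319,359) at 800x600 scale. The press is at (430,310) with its hinge towards +x, the tray at (565,305) and the red bin at (565,385).

```bash
cat > h.py <<'E'
import numpy as np,cv2
from cell import monitor,vision,ticket
def rays(f,uv):
    p=cv2.undistortPoints(np.float64(uv).reshape(-1,1,2),f["intrinsics"],np.array(f["distortion"])).reshape(-1,2)
    E=f["extrinsics"];R=E[:3,:3];return -R.T@E[:3,3],np.c_[p,np.ones(len(p))]@R
def plane(f,uv,z):
    c,d=rays(f,uv);return c+d*((z-c[2])/d[:,2])[:,None]
def proj(f,P):
    E=f["extrinsics"];return cv2.projectPoints(np.float64(P).reshape(-1,1,3),cv2.Rodrigues(E[:3,:3])[0],E[:3,3],f["intrinsics"],np.array(f["distortion"]))[0].reshape(-1,2)
def lids(f,thr=45,z=.088):
    m=(f["color"].max(2)<thr).astype(np.uint8)
    for c in cv2.findContours(m,cv2.RETR_EXTERNAL,cv2.CHAIN_APPROX_NONE)[0]:
        if not 120<cv2.contourArea(c)<900: continue
        w=plane(f,c.reshape(-1,2),z)[:,:2]
        if not(.2<w[:,0].mean()<.75): continue
        r=cv2.minAreaRect((w*1000).astype(np.float32))
        print("lid px",c.reshape(-1,2).mean(0).round(),"ctr",np.round(r[0],1),"size",np.round(r[1],1),"ang",round(r[2],1))
E
cat > m.py <<'E'
from h import *
for n in("top","scene"):
    f=vision.grab_frame(n);print(n);lids(f)
    print("cam",plane(f,[[0,0]],0).round(2),(-f["extrinsics"][:3,:3].T@f["extrinsics"][:3,3]).round(2))
E
python3 m.py; python3 - <<'E'
from h import *
f=vision.grab_frame("top"); h=cv2.cvtColor(f["color"],cv2.COLOR_BGR2HSV)
m=cv2.inRange(h,(0,150,90),(8,255,255))|cv2.inRange(h,(172,150,90),(180,255,255))
for c in cv2.findContours(m,cv2.RETR_EXTERNAL,cv2.CHAIN_APPROX_NONE)[0]:
    if cv2.contourArea(c)>1500:
        w=plane(f,c.reshape(-1,2),.042)[:,:2]; print("bin",c.reshape(-1,2).mean(0),cv2.minAreaRect((w*1000).astype(np.float32)))
k=.64
# tray outer corners, base corners (800 scale)
print("tray",plane(f,np.array([[496,268],[632,271],[633,342],[497,339]])*k,.014).round(3))
print("anvil",plane(f,np.array([[420,303],[449,305],[446,335],[416,333]])*k,.02).round(3))
print("base",plane(f,np.array([[415,241],[464,243],[455,359],[402,355]])*k,.016).round(3))
for nm,(x,y,w,hh) in dict(press=(250,130,60,110),).items():
    cv2.imwrite("pics/press.png",cv2.resize(f["color"][y:y+hh,x:x+w],None,fx=5,fy=5,interpolation=cv2.INTER_CUBIC))
E
```

```text
top
cam [[1.35 1.2  0.  ]] [0.26 0.05 1.4 ]
scene
lid px [ 73. 371.] ctr [ 744.8 -445.9] size [23.5 66.9] ang 27.2
lid px [ 49. 365.] ctr [ 705.7 -488.2] size [ 21.  101.7] ang 28.4
lid px [  4. 263.] ctr [ 385.9 -536.4] size [ 29.2 112. ] ang 84.3
lid px [309. 219.] ctr [616.2 206.8] size [55.7 56.8] ang 8.1
lid px [240. 230.] ctr [573.6  29.5] size [121.7 206. ] ang 89.9
lid px [323. 191.] ctr [544.3 299.1] size [52.9 58.6] ang 28.4
lid px [284. 175.] ctr [438.4 231.5] size [52.  55.3] ang 64.9
lid px [318. 160.] ctr [427.  361.1] size [52.3 55.6] ang 61.0
cam [[-1.45 -0.4   0.  ]] [ 1.22 -0.29  1.01]
bin [364.6064257  249.40562249] ((404.93310546875, -301.5138854980469), (150.5207977294922, 267.6854248046875), 1.284231185913086)
tray [[ 0.665 -0.141  0.014]
 [ 0.676 -0.449  0.014]
 [ 0.514 -0.447  0.014]
 [ 0.505 -0.147  0.014]]
anvil [[ 0.574  0.024  0.02 ]
 [ 0.573 -0.039  0.02 ]
 [ 0.507 -0.035  0.02 ]
 [ 0.508  0.029  0.02 ]]
base [[ 0.716  0.042  0.016]
 [ 0.718 -0.068  0.016]
 [ 0.457 -0.057  0.016]
 [ 0.459  0.057  0.016]]
```

View pics/press.png

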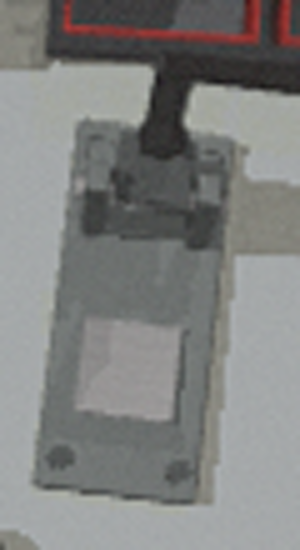

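The crop shows the base corners at about (80,122), (240,145), (212,498), (35,482) and the pale anvil between (78,410) and (183,326), in 5x-crop pixels. Next I'll refine the press pose and find the lids from the top view.

```bash
python3 - <<'E'
from h import *
f=vision.grab_frame("top")
g=lambda a:np.array(a)/5-.4+[250,130]
A=plane(f,g([[85,320],[183,326],[175,421],[78,410]]),.02);print(A.round(3),A.mean(0).round(3))
B=plane(f,g([[80,122],[240,132],[212,498],[35,482]]),.016);print(B.round(3),B.mean(0).round(3))
v=f["color"].max(2); roi=np.zeros_like(v);roi[150:260,130:240]=1
print(np.percentile(v[150:260,130:240],[1,5,10,15]))
for t in (50,60,70,80):
  print(t);m=((v<t)&(roi>0)).astype(np.uint8)
  for c in cv2.findContours(m,cv2.RETR_EXTERNAL,cv2.CHAIN_APPROX_NONE)[0]:
    if cv2.contourArea(c)>100:
        w=plane(f,c.reshape(-1,2),.088)[:,:2];r=cv2.minAreaRect((w*1000).astype(np.float32));print(np.round(r[0]),np.round(r[1]),round(r[2],1))
# pale patch anvil
E
```

```text
[[ 0.575  0.031  0.02 ]
 [ 0.575 -0.035  0.02 ]
 [ 0.509 -0.033  0.02 ]
 [ 0.513  0.033  0.02 ]] [ 0.543 -0.001  0.02 ]
[[ 0.717  0.042  0.016]
 [ 0.716 -0.07   0.016]
 [ 0.459 -0.06   0.016]
 [ 0.463  0.059  0.016]] [ 0.589 -0.007  0.016]
[50. 55. 71. 99.]
50
60
[422. 361.] [54. 52.] 61.3
[432. 232.] [55. 53.] 64.9
[540. 298.] [52. 54.] 27.7
[611. 205.] [52. 54.] 8.8
70
[422. 360.] [55. 53.] 61.6
[431. 229.] [60. 56.] 65.0
[538. 296.] [60. 56.] 27.7
[611. 204.] [55. 56.] 9.1
80
[430. 227.] [66. 56.] 63.6
[427. 363.] [105.  65.] 49.7
[532. 293.] [75. 57.] 27.1
[603. 202.] [74. 58.] 9.1
```

```bash
cat > go.py <<'E'
# usage: go.py x y z theta_deg [x y z theta ...] : successive moves from the measured pose (grasp-point position, closing-axis angle)
import sys; from h import *
s=monitor.read_state();p=np.array(s["eef_pos"]);R=np.array(s["tcp_rot"]);p=p+.18*R[:,2]
th=np.degrees(np.arctan2(R[1,1],R[0,1]))
print("t",round(s["clock"],2),"grasp",p.round(4),"th",round(th,1),"tilt",np.round(R[:2,2],4),"F",np.round(s["wrist_force"],1),"w",round(s["width"],4),"gf",round(s["gripper_force"],1),"q7",round(s["q"][6],2))
a=list(map(float,sys.argv[1:]))
for i in range(0,len(a),4):
    t=np.array(a[i:i+3]);d=(t-p)*1000;dth=(a[i+3]-th+90)%180-90
    c,n=np.cos(np.radians(th)),np.sin(np.radians(th)) # tool y=(c,n), tool x=(n,-c)*(-1)^?
    y=np.array([c,n,0]);x=np.cross(y,[0,0,-1.])
    print("shift first, old axes",np.round([x@d,y@d,-d[2]],1),"then turn dz",round(-np.radians(dth),4),"dth",round(dth,1))
    c2=np.radians(th+dth);y=np.array([np.cos(c2),np.sin(c2),0]);x=np.cross(y,[0,0,-1.])
    print("   or turn first, then shift",np.round([x@d,y@d,-d[2]],1))
    p=t;th=th+dth
E
python3 go.py .425 .361 .225 61.5 .425 .361 .052 61.5; python3 - <<'E'
from h import *
f=vision.grab_frame("top");k=.64
print(plane(f,np.array([[494,347],[635,348],[635,426],[492,423]])*k,.042).round(3))
g=vision.grab_frame("scene")
H=np.array([.659,-.063,.302])
print(proj(f,H)/k,proj(g,H)/k, proj(g,[H+[0,.042,0],H-[0,.042,0]])/k)
E
```

```text
t 0.3 grasp [0.1816 0.5979 0.2244] th 73.1 tilt [-0.0001 -0.0005] F [ 0.6  0.3 -0.7] w 0.0941 gf 0.0 q7 -0.05
shift first, old axes [-301.8 -156.    -0.6] then turn dz 0.2027 dth -11.6
   or turn first, then shift [-327.   -92.1   -0.6]
shift first, old axes [  0.   0. 173.] then turn dz -0.0 dth 0.0
   or turn first, then shift [  0.   0. 173.]
[[ 0.483 -0.137  0.042]
 [ 0.496 -0.441  0.042]
 [ 0.331 -0.438  0.042]
 [ 0.324 -0.137  0.042]]
[[476.0377221  224.64010236]] [[346.44655473 332.26303425]] [[374.34178386 321.76666513]
 [317.71687581 343.07389077]]
```

Call:
apply_moves(dr=[[0,0,0],[0,0,0],[0,0,0],[0,0,0],[0,0,0],[0,0,0],[0,0,0],[0,0,0],[0,0,0.1],[0,0,0.1],[0,0,0],[0,0,0]], xyz=[[-20,-10,0],[-40,-20,0],[-45,-23,0],[-45,-23,0],[-45,-23,0],[-45,-23,0],[-40,-21,0],[-22,-13,0],[0,0,25],[0,0,35],[0,0,35],[0,0,20]], claw=[78,78,78,78,78,78,78,78,78,78,78,78], grip_force=30)

```text
clock: 1.6
eef_pos: [0.4232, 0.3621, 0.2873]
tcp_rot: [[-0.88, 0.475, -0.001], [0.475, 0.88, -0.002], [0.001, -0.002, -1.0]]
wrist_force: [0.7, -0.0, 0.0]
width: 0.0782
gripper_force: 0.0
```

```bash
python3 go.py .425 .361 .052 61.5; python3 m.py | grep lid
```

```text
t 1.6 grasp [0.4229 0.3618 0.1073] th 61.6 tilt [-0.0015 -0.0017] F [ 0.7 -0.   0. ] w 0.0782 gf 0.0 q7 0.39
shift first, old axes [-2.2  0.3 55.3] then turn dz 0.0024 dth -0.1
   or turn first, then shift [-2.2  0.3 55.3]
lid px [ 73. 371.] ctr [ 744.8 -445.9] size [23.5 66.9] ang 27.2
lid px [ 48. 366.] ctr [ 705.7 -488.2] size [ 21.  101.7] ang 28.4
lid px [  4. 263.] ctr [ 385.9 -536.4] size [ 29.2 112. ] ang 84.3
lid px [309. 219.] ctr [616.3 206.5] size [54.8 56.5] ang 8.5
lid px [240. 229.] ctr [573.9  29.4] size [126.4 205.2] ang 89.2
lid px [323. 191.] ctr [544.1 299.1] size [53.3 57.6] ang 27.0
lid px [284. 175.] ctr [438.6 231.2] size [52.5 55.3] ang 64.2
lid px [318. 160.] ctr [427.3 361.1] size [52.7 55.3] ang 61.7
lid px [325. 128.] ctr [308.6 462.1] size [202.2 121.8] ang 59.7
```

Call:
apply_moves(dr=[[0,0,0],[0,0,0],[0,0,0],[0,0,0],[0,0,0],[0,0,0],[0,0,0],[0,0,0],[0,0,0],[0,0,0],[0,0,0],[0,0,0]], xyz=[[-2,0,20],[0,0,25],[0,0,10],[0,0,0],[0,0,0],[0,0,0],[0,0,0],[0,0,0],[0,0,-10],[0,0,-20],[0,0,0],[0,0,0]], claw=[78,78,78,40,40,40,40,40,40,40,40,40], grip_force=30)

```text
clock: 2.9
eef_pos: [0.4254, 0.3616, 0.2653]
tcp_rot: [[-0.88, 0.475, 0.001], [0.475, 0.88, 0.001], [-0.0, 0.001, -1.0]]
wrist_force: [-0.6, -0.6, -1.0]
width: 0.056
gripper_force: 30.0
```

```bash
python3 go.py .425 .361 .052 61.5
```

```text
t 2.9 grasp [0.4256 0.3618 0.0853] th 61.7 tilt [0.0008 0.0008] F [-0.6 -0.6 -1. ] w 0.056 gf 30.0 q7 0.4
shift first, old axes [ 0.2 -0.9 33.3] then turn dz 0.0027 dth -0.2
   or turn first, then shift [ 0.2 -0.9 33.3]
```

Call:
apply_moves(dr=[[0,0,0.13],[0,0,0.13],[0,0,0.13],[0,0,0.13],[0,0,0.13],[0,0,0.13],[0,0,0.13],[0,0,0.13],[0,0,0],[0,0,0]], xyz=[[0,0,-10],[0,0,-10],[0,0,-10],[0,0,-10],[0,0,-10],[0,0,-10],[0,0,-10],[0,0,-10],[0,0,0],[0,0,0]], claw=[40,40,40,40,40,40,40,40,40,40])

```text
clock: 3.9
eef_pos: [0.4252, 0.3616, 0.344]
tcp_rot: [[-0.04, 0.999, -0.0], [0.999, 0.04, -0.001], [-0.001, -0.0, -1.0]]
wrist_force: [0.2, -0.1, -1.8]
width: 0.0561
gripper_force: 30.0
```

```bash
python3 go.py .408 -.37 .165 2 .408 -.37 .057 2; python3 - <<'E'
from h import *
g=vision.grab_frame("scene")
cv2.imwrite("pics/pr_s.png",cv2.resize(g["color"][185:310,190:290],None,fx=5.5,fy=4.8,interpolation=cv2.INTER_CUBIC))
E
```

```text
t 3.9 grasp [0.4251 0.3615 0.164 ] th 2.3 tilt [-0.0003 -0.0006] F [ 0.2 -0.1 -1.8] w 0.0561 gf 30.0 q7 -0.56
shift first, old axes [-730.2  -46.6   -1. ] then turn dz 0.0054 dth -0.3
   or turn first, then shift [-730.4  -42.6   -1. ]
shift first, old axes [  0.   0. 108.] then turn dz -0.0 dth 0.0
   or turn first, then shift [  0.   0. 108.]
```

View pics/pr_s.png

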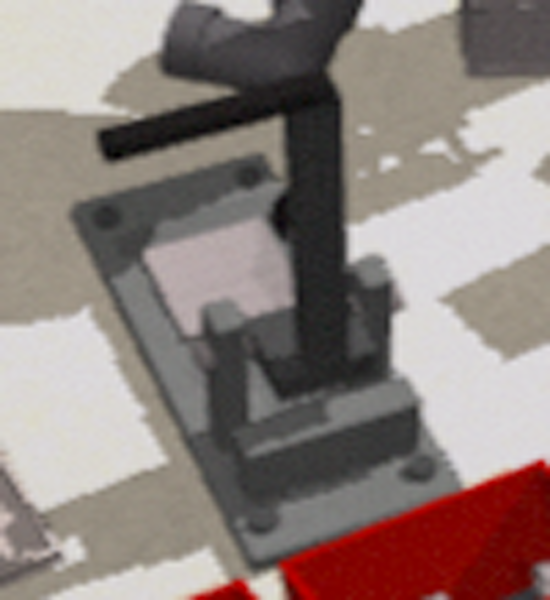

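The crop shows the handle bar from its free end at (108,145) to the arm's end at (320,92), in crop pixels.

Call:
apply_moves(dr=[[0,0,0],[0,0,0],[0,0,0],[0,0,0],[0,0,0],[0,0,0],[0,0,0],[0,0,0],[0,0,0],[0,0,0],[0,0,0],[0,0,0]], xyz=[[-20,0,0],[-35,-2,0],[-45,-3,0],[-45,-3,0],[-45,-3,0],[-45,-3,0],[-45,-3,0],[-45,-3,0],[-45,-3,0],[-45,-3,0],[-45,-3,0],[-45,-3,0]], claw=[40,40,40,40,40,40,40,40,40,40,40,40])

```text
clock: 5.15
eef_pos: [0.4104, -0.1465, 0.3444]
tcp_rot: [[-0.038, 0.999, 0.0], [0.999, 0.038, 0.0], [0.0, 0.0, -1.0]]
wrist_force: [1.5, 0.5, -0.8]
width: 0.0557
gripper_force: 30.0
```

```bash
python3 go.py .408 -.37 .165 2 .408 -.37 .057 2; python3 - <<'E'
from h import *
g=vision.grab_frame("scene");f=vision.grab_frame("top")
e=[[209.6-.4,215.2-.4],[248.2-.4,204.2-.4]]
print(plane(g,e,.302).round(4))
# anvil corners in scene crop
a=np.array([[145,252],[255,222],[290,305],[188,338]])/[5.5,4.8]+[190,185]-.4
print(plane(g,a,.02).round(4))
b=np.array([[75,210],[265,155],[465,485],[255,562]])/[5.5,4.8]+[190,185]-.4
B=plane(g,b,.016);print(B.round(4),B.mean(0).round(4))
cv2.imwrite("pics/hd_t.png",cv2.resize(f["color"][130:180,260:330],None,fx=10,fy=10,interpolation=cv2.INTER_CUBIC))
E
```

```text
t 5.15 grasp [ 0.4104 -0.1464  0.1644] th 2.2 tilt [0.     0.0003] F [ 1.5  0.5 -0.8] w 0.0557 gf 30.0 q7 0.49
shift first, old axes [-223.3  -10.9   -0.6] then turn dz 0.0031 dth -0.2
   or turn first, then shift [-223.4  -10.2   -0.6]
shift first, old axes [  0.   0. 108.] then turn dz -0.0 dth 0.0
   or turn first, then shift [  0.   0. 108.]
[[ 0.6526 -0.089   0.302 ]
 [ 0.6615 -0.0025  0.302 ]]
[[ 0.5093 -0.0255  0.02  ]
 [ 0.5146  0.0343  0.02  ]
 [ 0.5768  0.0238  0.02  ]
 [ 0.5746 -0.0313  0.02  ]]
[[ 0.4611 -0.0443  0.016 ]
 [ 0.4673  0.063   0.016 ]
 [ 0.7176  0.0458  0.016 ]
 [ 0.7143 -0.062   0.016 ]] [0.5901 0.0006 0.016 ]
```

View pics/hd_t.png

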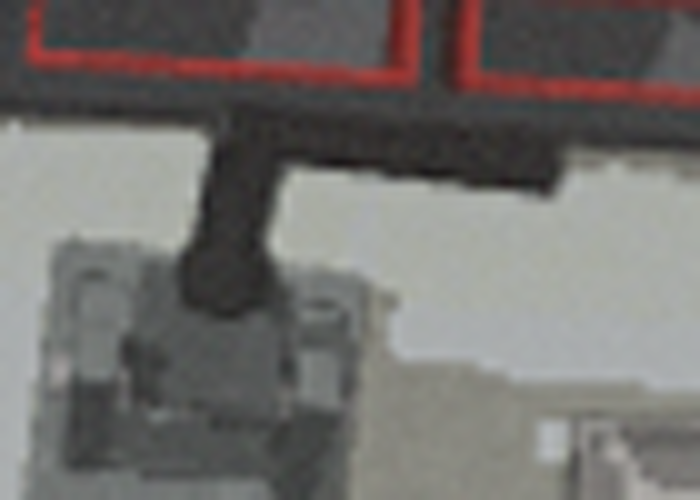

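The top crop shows the handle's free end at crop pixel (560,175). Carry on to the bin.

Call:
apply_moves(dr=[[0,0,0],[0,0,0],[0,0,0],[0,0,0],[0,0,0],[0,0,0],[0,0,0],[0,0,0],[0,0,0],[0,0,0]], xyz=[[-30,-2,0],[-45,-2,0],[-45,-2,0],[-45,-2,0],[-40,-2,0],[-18,-1,0],[0,0,20],[0,0,30],[0,0,25],[0,0,0]], claw=[40,40,40,40,40,40,40,40,40,40])

```text
clock: 6.25
eef_pos: [0.4074, -0.3669, 0.2668]
tcp_rot: [[-0.037, 0.999, -0.004], [0.999, 0.037, 0.003], [0.003, -0.004, -1.0]]
wrist_force: [-0.2, 0.4, -0.9]
width: 0.0558
gripper_force: 30.0
```

```bash
python3 go.py .408 -.37 .057 2; python3 - <<'E'
from h import *
f=vision.grab_frame("top")
print(plane(f,[[315.6,147.1]],.302).round(4))
cv2.imwrite("pics/bin1.png",cv2.resize(f["color"][170:290,300:420],None,fx=5,fy=5,interpolation=cv2.INTER_CUBIC))
E
```

```text
t 6.25 grasp [ 0.4065 -0.3664  0.0868] th 2.1 tilt [-0.0045  0.0027] F [-0.2  0.4 -0.9] w 0.0558 gf 30.0 q7 1.11
shift first, old axes [-3.6  1.3 29.8] then turn dz 0.0021 dth -0.1
   or turn first, then shift [-3.6  1.3 29.8]
[[ 0.651  -0.0938  0.302 ]]
```

View pics/bin1.png

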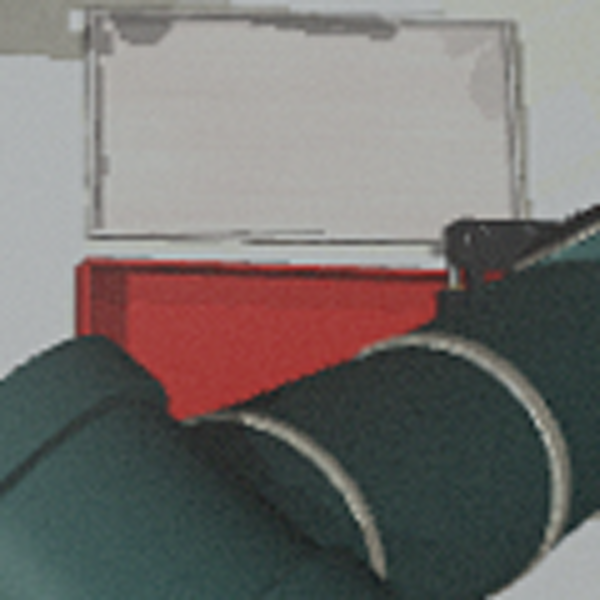

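The arm hides most of the bin. The tray spans crop x 90–525, and the bin's left end is at crop x 80. Lower the tin, release it and lift.

Call:
apply_moves(dr=[[0,0,0],[0,0,0],[0,0,0],[0,0,0],[0,0,0],[0,0,0],[0,0,0],[0,0,0],[0,0,0],[0,0,0],[0,0,0],[0,0,0]], xyz=[[0,0,10],[0,0,10],[0,0,7],[0,0,3],[0,0,0],[0,0,0],[0,0,0],[0,0,0],[0,0,-20],[0,0,-40],[0,0,-40],[0,0,-30]], claw=[40,40,40,40,40,72,72,72,72,72,72,72])

```text
clock: 7.5
eef_pos: [0.4085, -0.3677, 0.372]
tcp_rot: [[-0.036, 0.999, 0.001], [0.999, 0.036, -0.001], [-0.001, 0.001, -1.0]]
wrist_force: [0.7, 0.1, -0.1]
width: 0.0726
gripper_force: 0.0
```

```bash
python3 go.py .437 .232 .175 -25 .437 .232 .052 -25; python3 go.py .437 .232 .175 65 |tail -2
```

```text
t 7.5 grasp [ 0.4088 -0.3679  0.192 ] th 2.0 tilt [ 0.0011 -0.0009] F [ 0.7  0.1 -0.1] w 0.0726 gf 0.0 q7 1.01
shift first, old axes [598.5  49.7  17. ] then turn dz 0.4721 dth -27.0
   or turn first, then shift [ 555.6 -227.9   17. ]
shift first, old axes [  0.   0. 123.] then turn dz -0.0 dth 0.0
   or turn first, then shift [  0.   0. 123.]
shift first, old axes [598.5  49.7  17. ] then turn dz -1.0987 dth 63.0
   or turn first, then shift [227.9 555.6  17. ]
```

Call:
apply_moves(dr=[[0,0,0],[0,0,0],[0,0,0],[0,0,0],[0,0,0],[0,0,0],[0,0,0],[0,0,0],[0,0,0],[0,0,0],[0,0,0],[0,0,0]], xyz=[[25,2,0],[40,3,0],[45,4,0],[45,4,0],[45,4,0],[45,4,0],[45,4,0],[45,4,0],[45,4,0],[45,4,0],[45,4,0],[45,4,0]], claw=[78,78,78,78,78,78,78,78,78,78,78,78])

```text
clock: 8.7
eef_pos: [0.4348, 0.1506, 0.3699]
tcp_rot: [[-0.036, 0.999, 0.0], [0.999, 0.036, 0.001], [0.001, 0.001, -1.0]]
wrist_force: [0.2, -0.1, 0.0]
width: 0.0786
gripper_force: 0.0
```

```bash
python3 m.py | grep lid; python3 go.py .437 .232 .14 -25
```

```text
lid px [ 73. 371.] ctr [ 745.1 -446.5] size [23.5 65.5] ang 27.2
lid px [ 49. 365.] ctr [ 705.7 -488.2] size [ 21.  101.7] ang 28.4
lid px [  4. 263.] ctr [ 385.9 -536.4] size [ 29.2 112. ] ang 84.3
lid px [ 79. 240.] ctr [ 407.8 -362.4] size [58.2 54.9] ang 1.8
lid px [309. 219.] ctr [616.7 206.3] size [54.5 56.6] ang 9.6
lid px [240. 231.] ctr [574.7  27. ] size [121.8 205. ] ang 88.2
lid px [323. 191.] ctr [544.5 300. ] size [51.3 58.6] ang 26.6
lid px [284. 175.] ctr [438.4 231.3] size [52.3 55.3] ang 64.9
lid px [266. 128.] ctr [201.5 294.1] size [142.5 235.2] ang 76.2
t 8.8 grasp [0.4348 0.154  0.1896] th 2.5 tilt [0.0003 0.0005] F [ 0.1 -0.7 -0.7] w 0.0783 gf 0.0 q7 -0.25
shift first, old axes [77.8  5.5 49.6] then turn dz 0.4791 dth -27.5
   or turn first, then shift [ 71.6 -30.9  49.6]
```

Call:
apply_moves(dr=[[0,0,0],[0,0,0],[0,0,0.12],[0,0,0.12],[0,0,0.12],[0,0,0.12],[0,0,0],[0,0,0]], xyz=[[40,3,0],[37,3,0],[0,0,20],[0,0,20],[0,0,20],[0,0,20],[0,0,0],[0,0,0]], claw=[78,78,78,78,78,78,78,78])

```text
clock: 9.6
eef_pos: [0.4385, 0.2258, 0.2901]
tcp_rot: [[0.426, 0.905, -0.0], [0.905, -0.426, -0.001], [-0.001, 0.0, -1.0]]
wrist_force: [0.3, 0.4, 0.4]
width: 0.0776
gripper_force: 0.0
```

```bash
python3 go.py .437 .232 .052 -25
```

```text
t 9.6 grasp [0.4385 0.2257 0.1101] th -25.2 tilt [-0.0001 -0.0006] F [0.3 0.4 0.4] w 0.0776 gf 0.0 q7 -0.73
shift first, old axes [ 5.1 -4.  58.1] then turn dz -0.0042 dth 0.2
   or turn first, then shift [ 5.1 -4.  58.1]
```

Call:
apply_moves(dr=[[0,0,0],[0,0,0],[0,0,0],[0,0,0],[0,0,0],[0,0,0],[0,0,0],[0,0,0],[0,0,0],[0,0,0],[0,0,0],[0,0,0]], xyz=[[5,-4,20],[0,0,25],[0,0,13],[0,0,0],[0,0,0],[0,0,0],[0,0,0],[0,0,0],[0,0,-15],[0,0,-30],[0,0,0],[0,0,0]], claw=[78,78,78,40,40,40,40,40,40,40,40,40])

```text
clock: 10.8
eef_pos: [0.4369, 0.2324, 0.2773]
tcp_rot: [[0.429, 0.903, 0.001], [0.903, -0.429, 0.001], [0.002, 0.001, -1.0]]
wrist_force: [0.2, -0.3, -2.2]
width: 0.0559
gripper_force: 30.0
```

```bash
python3 go.py .437 .232 .16 2 .4085 -.285 .16 2 .4085 -.285 .057 2;python3 go.py .437 .232 .16 -93.5 .5445 0 .16 -93.5 
```

```text
t 10.8 grasp [0.4371 0.2326 0.0973] th -25.4 tilt [0.0012 0.0013] F [ 0.2 -0.3 -2.2] w 0.0559 gf 30.0 q7 -0.73
shift first, old axes [ -0.6   0.2 -62.7] then turn dz -0.4783 dth 27.4
   or turn first, then shift [ -0.6  -0.1 -62.7]
shift first, old axes [-515.7  -46.5   -0. ] then turn dz -0.0 dth 0.0
   or turn first, then shift [-515.7  -46.5   -0. ]
shift first, old axes [  0.   0. 103.] then turn dz -0.0 dth 0.0
   or turn first, then shift [  0.   0. 103.]
t 10.8 grasp [0.4371 0.2326 0.0973] th -25.4 tilt [0.0012 0.0013] F [ 0.2 -0.3 -2.2] w 0.0559 gf 30.0 q7 -0.73
shift first, old axes [ -0.6   0.2 -62.7] then turn dz 1.1885 dth -68.1
   or turn first, then shift [ -0.1   0.6 -62.7]
shift first, old axes [121.5 225.   -0. ] then turn dz -0.0 dth 0.0
   or turn first, then shift [121.5 225.   -0. ]
```

Call:
apply_moves(dr=[[0,0,-0.12],[0,0,-0.12],[0,0,-0.12],[0,0,-0.12],[0,0,0],[0,0,0],[0,0,0],[0,0,0],[0,0,0],[0,0,0],[0,0,0],[0,0,0]], xyz=[[0,0,-16],[0,0,-16],[0,0,-16],[0,0,-16],[-25,-2,0],[-45,-4,0],[-45,-4,0],[-45,-4,0],[-45,-4,0],[-45,-4,0],[-45,-4,0],[-45,-4,0]], claw=[40,40,40,40,40,40,40,40,40,40,40,40])

```text
clock: 12.0
eef_pos: [0.4185, -0.1103, 0.3403]
tcp_rot: [[-0.036, 0.999, -0.0], [0.999, 0.036, 0.0], [0.0, -0.0, -1.0]]
wrist_force: [0.7, 0.9, -1.2]
width: 0.0558
gripper_force: 30.0
```

```bash
python3 go.py .4085 -.285 .16 2 .4085 -.285 .057 2
```

```text
t 12.0 grasp [ 0.4184 -0.1103  0.1603] th 2.1 tilt [-0.0003  0.0001] F [ 0.7  0.9 -1.2] w 0.0558 gf 30.0 q7 0.39
shift first, old axes [-174.2  -16.3    0.3] then turn dz 0.0016 dth -0.1
   or turn first, then shift [-174.3  -16.     0.3]
shift first, old axes [  0.   0. 103.] then turn dz -0.0 dth 0.0
   or turn first, then shift [  0.   0. 103.]
```

Call:
apply_moves(dr=[[0,0,0],[0,0,0],[0,0,0],[0,0,0],[0,0,0],[0,0,0],[0,0,0],[0,0,0],[0,0,0]], xyz=[[-30,-3,0],[-45,-4,0],[-45,-4,0],[-40,-4,0],[-12,-1,0],[0,0,25],[0,0,30],[0,0,18],[0,0,0]], claw=[40,40,40,40,40,40,40,40,40])

```text
clock: 12.9
eef_pos: [0.4087, -0.2804, 0.2654]
tcp_rot: [[-0.036, 0.999, -0.004], [0.999, 0.036, 0.001], [0.002, -0.004, -1.0]]
wrist_force: [-0.6, -0.5, -0.9]
width: 0.0565
gripper_force: 30.0
```

```bash
python3 go.py .4085 -.285 .057 2
```

```text
t 12.9 grasp [ 0.4079 -0.2802  0.0854] th 2.1 tilt [-0.0042  0.0015] F [-0.6 -0.5 -0.9] w 0.0565 gf 30.0 q7 0.95
shift first, old axes [-4.9  0.4 28.4] then turn dz 0.0012 dth -0.1
   or turn first, then shift [-4.9  0.4 28.4]
```

Call:
apply_moves(dr=[[0,0,0],[0,0,0],[0,0,0],[0,0,0],[0,0,0],[0,0,0],[0,0,0],[0,0,0],[0,0,0],[0,0,0],[0,0,0]], xyz=[[0,0,10],[0,0,10],[0,0,6],[0,0,2],[0,0,0],[0,0,0],[0,0,0],[0,0,-20],[0,0,-40],[0,0,-40],[0,0,-30]], claw=[40,40,40,40,40,72,72,72,72,72,72])

```text
clock: 14.0
eef_pos: [0.4092, -0.2815, 0.3721]
tcp_rot: [[-0.036, 0.999, 0.001], [0.999, 0.036, -0.001], [-0.001, 0.001, -1.0]]
wrist_force: [0.5, 1.4, -0.1]
width: 0.0718
gripper_force: 0.0
```

```bash
python3 go.py .5435 .299 .19 28 .5435 .299 .052 28; python3 m.py|grep lid
```

```text
t 14.0 grasp [ 0.4094 -0.2816  0.1921] th 2.0 tilt [ 0.0014 -0.0007] F [ 0.5  1.4 -0.1] w 0.0718 gf 0.0 q7 0.82
shift first, old axes [575.4 154.6   2.1] then turn dz -0.4532 dth 26.0
   or turn first, then shift [449.7 390.9   2.1]
shift first, old axes [  0.   0. 138.] then turn dz -0.0 dth 0.0
   or turn first, then shift [  0.   0. 138.]
lid px [ 73. 371.] ctr [ 744.8 -445.9] size [23.5 66.9] ang 27.2
lid px [ 48. 365.] ctr [ 706.1 -487.8] size [ 21.2 101.7] ang 29.1
lid px [  4. 263.] ctr [ 385.9 -536.4] size [ 29.3 112. ] ang 84.3
lid px [ 79. 240.] ctr [ 408.3 -363.2] size [57.8 54.3] ang 0.3
lid px [111. 229.] ctr [ 408.8 -280.4] size [58.6 54.3] ang 3.5
lid px [309. 219.] ctr [616.2 206.8] size [55.7 56.8] ang 8.1
lid px [240. 230.] ctr [572.2  31.9] size [209.8 121.8] ang 1.4
lid px [323. 191.] ctr [544.7 299.6] size [51.9 57.7] ang 28.9
```

Call:
apply_moves(dr=[[0,0,0],[0,0,0],[0,0,0],[0,0,0],[0,0,0],[0,0,0],[0,0,0],[0,0,0],[0,0,0],[0,0,0],[0,0,0],[0,0,0]], xyz=[[25,7,0],[40,11,0],[45,12,0],[45,12,0],[45,12,0],[45,12,0],[45,12,0],[45,12,0],[45,12,0],[45,12,0],[45,12,0],[45,12,0]], claw=[78,78,78,78,78,78,78,78,78,78,78,78])

```text
clock: 15.3
eef_pos: [0.5287, 0.2404, 0.369]
tcp_rot: [[-0.036, 0.999, -0.001], [0.999, 0.036, 0.0], [0.0, -0.001, -1.0]]
wrist_force: [0.7, -0.1, 0.5]
width: 0.078
gripper_force: 0.0
```

Call:
apply_moves(dr=[[0,0,0],[0,0,0],[0,0,0],[0,0,-0.11],[0,0,-0.11],[0,0,-0.11],[0,0,-0.12],[0,0,0],[0,0,0]], xyz=[[30,8,0],[20,6,0],[10,2,0],[0,0,20],[0,0,20],[0,0,20],[0,0,20],[0,0,0],[0,0,0]], claw=[78,78,78,78,78,78,78,78,78])

```text
clock: 16.2
eef_pos: [0.5427, 0.2983, 0.29]
tcp_rot: [[-0.463, 0.886, -0.0], [0.886, 0.463, -0.0], [-0.0, -0.0, -1.0]]
wrist_force: [0.2, -0.6, 0.6]
width: 0.0782
gripper_force: 0.0
```

```bash
python3 go.py .5435 .299 .052 28;  python3 m.py|grep "lid px .3"
```

```text
t 16.2 grasp [0.5427 0.2982 0.11  ] th 27.6 tilt [-0.0003 -0.0003] F [ 0.2 -0.6  0.6] w 0.0782 gf 0.0 q7 0.13
shift first, old axes [ 0.3  1.1 58. ] then turn dz -0.0073 dth 0.4
   or turn first, then shift [ 0.3  1.1 58. ]
lid px [308. 220.] ctr [616.1 206.8] size [55.4 56.8] ang 8.1
lid px [323. 191.] ctr [544.6 300.3] size [51.9 58.6] ang 26.0
lid px [327. 155.] ctr [420.8 407.1] size [205.9 154.1] ang 26.8
lid px [346. 113.] ctr [223.9 596.6] size [135.2 351.1] ang 34.9
```

Call:
apply_moves(dr=[[0,0,0],[0,0,0],[0,0,0],[0,0,0],[0,0,0],[0,0,0],[0,0,0],[0,0,0],[0,0,0],[0,0,0],[0,0,0],[0,0,0]], xyz=[[0,1,20],[0,0,25],[0,0,13],[0,0,0],[0,0,0],[0,0,0],[0,0,0],[0,0,0],[0,0,-15],[0,0,-30],[0,0,0],[0,0,0]], claw=[78,78,78,40,40,40,40,40,40,40,40,40])

```text
clock: 17.5
eef_pos: [0.5433, 0.2996, 0.2772]
tcp_rot: [[-0.467, 0.884, 0.001], [0.884, 0.467, 0.001], [0.0, 0.001, -1.0]]
wrist_force: [-0.3, -1.0, -7.7]
width: 0.0564
gripper_force: 30.0
```

```bash
python3 go.py .543 .299 .16 86.5 .5445 0 .16 86.5 
```

```text
t 17.5 grasp [0.5435 0.2998 0.0972] th 27.9 tilt [0.001  0.0008] F [-0.3 -1.  -7.7] w 0.0564 gf 30.0 q7 0.14
shift first, old axes [ -0.4  -0.8 -62.8] then turn dz -1.0235 dth 58.6
   or turn first, then shift [  0.5  -0.8 -62.8]
shift first, old axes [ -19.8 -298.4   -0. ] then turn dz -0.0 dth 0.0
   or turn first, then shift [ -19.8 -298.4   -0. ]
```

Call:
apply_moves(dr=[[0,0,-0.128],[0,0,-0.128],[0,0,-0.128],[0,0,-0.128],[0,0,-0.128],[0,0,-0.128],[0,0,-0.128],[0,0,-0.127],[0,0,0]], xyz=[[0,0,-8],[0,0,-8],[0,0,-8],[0,0,-8],[0,0,-8],[0,0,-8],[0,0,-8],[0,0,-7],[0,0,0]], claw=[40,40,40,40,40,40,40,40,40], grip_force=40)

```text
clock: 18.4
eef_pos: [0.5434, 0.2993, 0.3394]
tcp_rot: [[-0.998, 0.06, -0.0], [0.06, 0.998, 0.0], [0.0, 0.0, -1.0]]
wrist_force: [-0.2, -0.2, -6.5]
width: 0.0558
gripper_force: 40.0
```

Call:
apply_moves(dr=[[0,0,0],[0,0,0],[0,0,0],[0,0,0],[0,0,0],[0,0,0],[0,0,0],[0,0,0],[0,0,0],[0,0,0],[0,0,0]], xyz=[[-1,-15,0],[-2,-30,0],[-3,-35,0],[-3,-35,0],[-3,-35,0],[-2,-35,0],[-2,-35,0],[-2,-35,0],[-2,-30,0],[0,-13,0],[0,0,0]], claw=[40,40,40,40,40,40,40,40,40,40,40])

```text
clock: 19.5
eef_pos: [0.5445, -0.0015, 0.339]
tcp_rot: [[-0.998, 0.068, -0.001], [0.068, 0.998, -0.001], [0.001, -0.001, -1.0]]
wrist_force: [0.2, 1.5, -6.7]
width: 0.0556
gripper_force: 40.0
```

```bash
python3 go.py .5445 0 .074 86.5 
```

```text
t 19.5 grasp [ 0.5443 -0.0017  0.159 ] th 86.1 tilt [-0.001  -0.0008] F [ 0.2  1.5 -6.7] w 0.0556 gf 40.0 q7 1.54
shift first, old axes [-0.1  1.7 85. ] then turn dz -0.0069 dth 0.4
   or turn first, then shift [-0.1  1.7 85. ]
```

Call:
apply_moves(dr=[[0,0,0],[0,0,0],[0,0,0],[0,0,0],[0,0,0],[0,0,0]], xyz=[[0,1,20],[0,0,30],[0,0,20],[0,0,11],[0,0,5],[0,0,0]], claw=[40,40,40,40,40,40])

```text
clock: 20.1
eef_pos: [0.5452, 0.0022, 0.2538]
tcp_rot: [[-0.998, 0.062, 0.0], [0.062, 0.998, 0.0], [-0.0, 0.0, -1.0]]
wrist_force: [-0.6, 0.1, -6.5]
width: 0.056
gripper_force: 40.0
```

```bash
python3 go.py .5445 0 .072 86.5 
```

```text
t 20.1 grasp [0.5452 0.0022 0.0738] th 86.4 tilt [0.     0.0001] F [-0.6  0.1 -6.5] w 0.056 gf 40.0 q7 1.57
shift first, old axes [ 0.5 -2.2  1.8] then turn dz -0.001 dth 0.1
   or turn first, then shift [ 0.5 -2.2  1.8]
```

Call:
apply_moves(dr=[[0,0,0],[0,0,0],[0,0,0],[0,0,0],[0,0,0],[0,0,0],[0,0,0],[0,0,0],[0,0,0],[0,0,0],[0,0,0],[0,0,0]], xyz=[[0,0,2],[0,0,0],[0,0,0],[0,0,0],[0,0,-15],[0,0,-35],[0,0,-45],[0,0,-45],[0,0,-45],[0,0,-45],[0,0,-45],[0,0,-45]], claw=[40,74,74,74,74,74,74,74,74,74,74,74])

```text
clock: 21.3
eef_pos: [0.5444, 0.0017, 0.5741]
tcp_rot: [[-0.998, 0.062, 0.001], [0.062, 0.998, 0.0], [-0.001, 0.0, -1.0]]
wrist_force: [1.0, 0.1, -0.6]
width: 0.0736
gripper_force: 0.0
```

Call:
apply_moves(dr=[[0,0,0.14],[0,0,0.14],[0,0,0.14],[0,0,0.14],[0,0,0.14],[0,0,0.14],[0,0,0.14],[0,0,0.14],[0,0,0.14],[0,0,0.14],[0,0,0.14],[0,0,0.03]], xyz=[[0,0,-10],[0,0,0],[0,0,0],[0,0,0],[0,0,0],[0,0,0],[0,0,0],[0,0,0],[0,0,0],[0,0,0],[0,0,0],[0,0,0]], claw=[74,74,74,74,74,74,74,74,74,74,74,74])

```text
clock: 22.5
eef_pos: [0.5449, 0.0018, 0.5819]
tcp_rot: [[0.065, 0.998, 0.0], [0.998, -0.065, 0.0], [0.0, 0.0, -1.0]]
wrist_force: [-0.2, 0.2, -0.2]
width: 0.0736
gripper_force: 0.0
```

```bash
python3 go.py .656 -.057 .4 -3.5; python3 m.py|grep lid; python3 - <<'E'
from h import *
f=vision.grab_frame("scene")
cv2.imwrite("pics/press2.png",cv2.resize(f["color"][100:300,180:400],None,fx=3.5,fy=3,interpolation=cv2.INTER_CUBIC))
E
```

```text
t 22.5 grasp [0.545  0.0018 0.4019] th -3.7 tilt [0.0004 0.    ] F [-0.2  0.2 -0.2] w 0.0736 gf 0.0 q7 -0.06
shift first, old axes [-51.6 114.6   1.9] then turn dz -0.0035 dth 0.2
   or turn first, then shift [-52.  114.4   1.9]
lid px [ 73. 371.] ctr [ 744.8 -445.9] size [23.5 66.9] ang 27.2
lid px [ 48. 365.] ctr [ 706.1 -487.8] size [ 21.2 101.7] ang 29.1
lid px [  4. 263.] ctr [ 385.9 -536.4] size [ 29.2 112. ] ang 84.3
lid px [ 72. 240.] ctr [ 399.6 -381. ] size [57.3 54. ] ang 1.9
lid px [111. 229.] ctr [ 408.4 -280.6] size [58.9 54.3] ang 2.5
lid px [309. 220.] ctr [616.8 205.7] size [54.2 54.5] ang 8.1
```

View pics/press2.png

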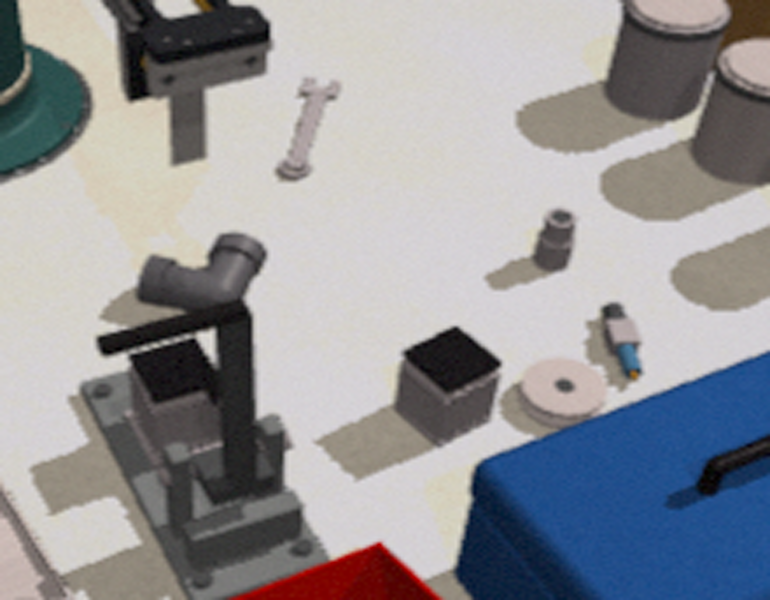

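The tin stands upright on the anvil at crop (175,400). One tin in the bin was knocked about 20 mm but is still in the bin and looks upright. Now go to the handle.

Call:
apply_moves(dr=[[0,0,0],[0,0,0],[0,0,0],[0,0,0],[0,0,0],[0,0,0],[0,0,0],[0,0,0],[0,0,0]], xyz=[[-10,22,0],[-16,36,0],[-16,36,0],[-10,20,0],[0,0,0],[0,0,30],[0,0,40],[0,0,25],[0,0,0]], claw=[80,80,80,80,80,80,80,80,80])

```text
clock: 23.55
eef_pos: [0.6549, -0.0563, 0.4838]
tcp_rot: [[0.058, 0.998, -0.005], [0.998, -0.058, 0.0], [0.0, -0.005, -1.0]]
wrist_force: [-0.3, 0.6, 0.2]
width: 0.0801
gripper_force: 0.0
```

```bash
python3 go.py .656 -.057 .302 -3.5; python3 - <<'E'
from h import *
f=vision.grab_frame("scene")
cv2.imwrite("pics/press3.png",cv2.resize(f["color"][100:300,150:350],None,fx=3.8,fy=3,interpolation=cv2.INTER_CUBIC))
E
```

```text
t 23.55 grasp [ 0.654  -0.0563  0.3038] th -3.3 tilt [-0.0048  0.0004] F [-0.3  0.6  0.2] w 0.0801 gf 0.0 q7 0.12
shift first, old axes [-0.6  2.   1.8] then turn dz 0.0027 dth -0.2
   or turn first, then shift [-0.6  2.   1.8]
```

View pics/press3.png

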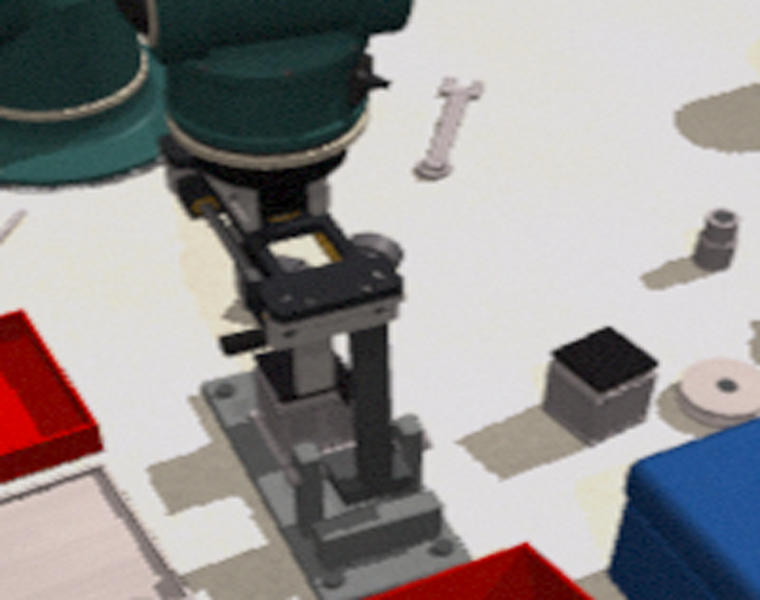

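The front finger is at crop (310,360), with the bar passing behind it and the body clear above the arm. Close on the bar.

Call:
apply_moves(dr=[[0,0,0],[0,0,0],[0,0,0],[0,0,0],[0,0,0],[0,0,0]], xyz=[[0,0,2],[0,0,0],[0,0,0],[0,0,0],[0,0,0],[0,0,0]], claw=[5,5,5,5,5,5], grip_force=40)

```text
clock: 24.2
eef_pos: [0.6557, -0.057, 0.4848]
tcp_rot: [[0.061, 0.998, 0.0], [0.998, -0.061, -0.0], [-0.0, 0.0, -1.0]]
wrist_force: [0.9, -0.3, 0.7]
width: 0.0353
gripper_force: 0.0
```

```bash
python3 go.py; python3 - <<'E'
import numpy as np
h=lambda q:np.array([-.2*np.cos(1.5-q)+.03*np.sin(1.5-q),.2*np.sin(1.5-q)+.03*np.cos(1.5-q)])*1000
qs=np.linspace(0,1.52,20)
P=np.array([h(q) for q in qs]);print(np.c_[qs[1:].round(2),np.diff(P[:,0]).round(1),-np.diff(P[:,1]).round(1)].tolist()); print(P[0],P[-1])
E
```

```text
t 24.2 grasp [ 0.6557 -0.057   0.3048] th -3.5 tilt [ 0.0001 -0.0001] F [ 0.9 -0.3  0.7] w 0.0353 gf 0.0 q7 0.12
[[0.08, -16.2, -0.6], [0.16, -16.2, 0.7], [0.24, -16.1, 2.0], [0.32, -15.8, 3.2], [0.4, -15.5, 4.5], [0.48, -15.1, 5.7], [0.56, -14.6, 6.9], [0.64, -14.0, 8.1], [0.72, -13.3, 9.2], [0.8, -12.6, 10.2], [0.88, -11.7, 11.2], [0.96, -10.8, 12.1], [1.04, -9.8, 12.9], [1.12, -8.7, 13.6], [1.2, -7.6, 14.3], [1.28, -6.4, 14.8], [1.36, -5.2, 15.3], [1.44, -4.0, 15.7], [1.52, -2.7, 15.9]]
[ 15.77740926 201.62111337] [-200.55996133   25.99426686]
```

Call:
apply_moves(dr=[[0,0,0],[0,0,0],[0,0,0],[0,0,0],[0,0,0]], xyz=[[0,0,2],[0,0,0],[0,0,0],[0,0,0],[0,0,0]], claw=[5,5,5,5,5])

```text
clock: 24.7
eef_pos: [0.6556, -0.057, 0.4825]
tcp_rot: [[0.061, 0.998, -0.0], [0.998, -0.061, -0.0], [-0.0, -0.0, -1.0]]
wrist_force: [0.6, -0.3, -3.9]
width: 0.015
gripper_force: 40.0
```

```bash
python3 go.py
```

```text
t 24.7 grasp [ 0.6556 -0.057   0.3025] th -3.5 tilt [-0.0004 -0.0001] F [ 0.6 -0.3 -3.9] w 0.015 gf 40.0 q7 0.12
```

Call:
apply_moves(dr=[[0,0,0],[0,0,0],[0,0,0],[0,0,0],[0,0,0],[0,0,0],[0,0,0],[0,0,0],[0,0,0],[0,0,0],[0,0,0],[0,0,0]], xyz=[[0,-8,-0.4],[0,-8.2,-0.2],[0,-16.2,0.7],[0,-16.1,2],[0,-15.8,3.2],[0,-15.5,4.5],[0,-15.1,5.7],[0,-14.6,6.9],[0,-14,8.1],[0,-13.3,9.2],[0,0,0],[0,0,0]], claw=[5,5,5,5,5,5,5,5,5,5,5,5])

```text
clock: 25.9
eef_pos: [0.5187, -0.0482, 0.4439]
tcp_rot: [[0.06, 0.998, 0.001], [0.998, -0.06, 0.001], [0.001, 0.001, -1.0]]
wrist_force: [-4.0, 5.4, 10.6]
width: 0.0154
gripper_force: 40.0
```

```bash
python3 go.py
```

```text
t 25.9 grasp [ 0.5189 -0.048   0.2639] th -3.5 tilt [0.0011 0.0013] F [-4.   5.4 10.6] w 0.0154 gf 40.0 q7 0.06
```

Call:
apply_moves(dr=[[0,0,0],[0,0,0],[0,0,0],[0,0,0],[0,0,0],[0,0,0],[0,0,0],[0,0,0]], xyz=[[-1,-7,4.5],[-1,-6.6,5.2],[-1,-12,10.8],[0,-10.8,12],[0,-9.8,12.9],[0,-8.7,13.6],[0,0,0],[0,0,0]], claw=[5,5,5,5,5,5,5,5])

```text
clock: 26.7
eef_pos: [0.4643, -0.0472, 0.3844]
tcp_rot: [[0.06, 0.998, 0.002], [0.998, -0.06, 0.002], [0.002, 0.002, -1.0]]
wrist_force: [5.0, 10.3, 1.6]
width: 0.0149
gripper_force: 40.0
```

```bash
python3 go.py
```

```text
t 26.7 grasp [ 0.4647 -0.0469  0.2044] th -3.4 tilt [0.0018 0.0015] F [ 5.  10.3  1.6] w 0.0149 gf 40.0 q7 0.06
```

Call:
apply_moves(dr=[[0,0,0],[0,0,0],[0,0,0],[0,0,0],[0,0,0],[0,0,0],[0,0,0],[0,0,0],[0,0,0],[0,0,0]], xyz=[[2,-7.6,14.3],[2,-6.4,14.8],[1,-2.8,7.6],[0,-2.4,7.7],[0,-2,7.8],[0,-2,7.9],[0,-1.5,7.9],[0,-1.2,8],[0,0,0],[0,0,0]], claw=[5,5,5,5,5,5,5,5,5,5])

```text
clock: 27.7
eef_pos: [0.4391, -0.0433, 0.3088]
tcp_rot: [[0.062, 0.998, 0.003], [0.998, -0.062, -0.002], [-0.002, 0.003, -1.0]]
wrist_force: [2.9, -13.1, 7.4]
width: 0.0155
gripper_force: 40.0
```

```bash
python3 go.py; python3 - <<'E'
from h import *
f=vision.grab_frame("scene")
cv2.imwrite("pics/press4.png",cv2.resize(f["color"][150:300,150:300],None,fx=5,fy=4,interpolation=cv2.INTER_CUBIC))
E
```

```text
t 27.7 grasp [ 0.4396 -0.0436  0.1288] th -3.6 tilt [ 0.0027 -0.0019] F [  2.9 -13.1   7.4] w 0.0155 gf 40.0 q7 0.09
```

View pics/press4.png

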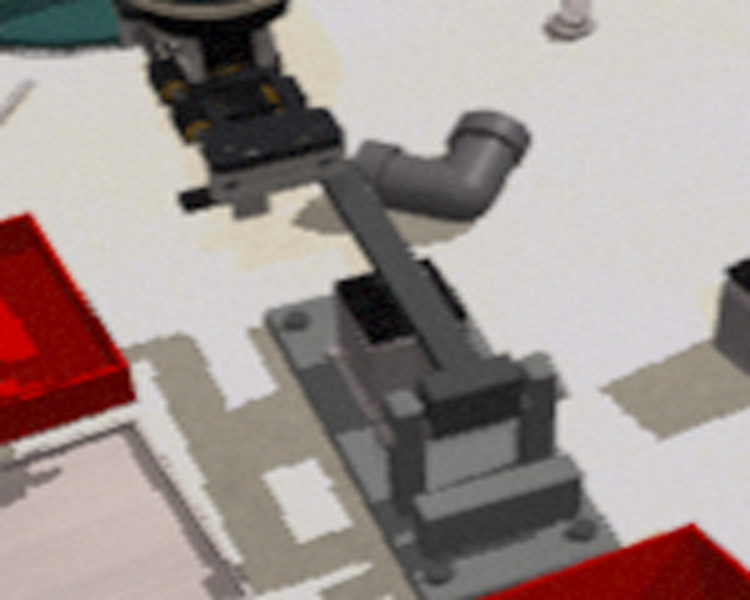

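The arm is level on the lid, with the handle at about 1.5 rad. Push a little further and hold, then ease it back up.

Call:
apply_moves(dr=[[0,0,0],[0,0,0],[0,0,0],[0,0,0]], xyz=[[-2,-0.3,3],[0,0,2],[0,0,0],[0,0,0]], claw=[5,5,5,5])

```text
clock: 28.15
eef_pos: [0.4387, -0.044, 0.3044]
tcp_rot: [[0.061, 0.998, 0.002], [0.998, -0.061, 0.0], [0.001, 0.002, -1.0]]
wrist_force: [-5.8, 0.3, 24.5]
width: 0.0148
gripper_force: 40.0
```

```bash
python3 go.py
```

```text
t 28.15 grasp [ 0.4391 -0.0439  0.1244] th -3.5 tilt [0.0024 0.0004] F [-5.8  0.3 24.5] w 0.0148 gf 40.0 q7 0.1
```

Call:
apply_moves(dr=[[0,0,0],[0,0,0],[0,0,0],[0,0,0],[0,0,0],[0,0,0],[0,0,0],[0,0,0],[0,0,0],[0,0,0],[0,0,0],[0,0,0]], xyz=[[0,0.3,-4],[0,1.2,-8],[0,1.5,-7.9],[0,4,-15.7],[0,5.2,-15.3],[0,6.4,-14.8],[0,7.6,-14.3],[0,8.7,-13.6],[0,9.8,-12.9],[0,10.8,-12.1],[0,11.7,-11.2],[0,12.6,-10.2]], claw=[5,5,5,5,5,5,5,5,5,5,5,5])

```text
clock: 29.35
eef_pos: [0.5193, -0.049, 0.4427]
tcp_rot: [[0.061, 0.998, 0.004], [0.998, -0.061, -0.002], [-0.002, 0.005, -1.0]]
wrist_force: [30.1, -6.3, -38.9]
width: 0.0148
gripper_force: 40.0
```

```bash
python3 go.py .6556 -.057 .3025 -3.5
```

```text
t 29.35 grasp [ 0.5201 -0.0494  0.2627] th -3.5 tilt [ 0.0044 -0.0021] F [ 30.1  -6.3 -38.9] w 0.0148 gf 40.0 q7 0.06
shift first, old axes [  0.7 135.7 -39.8] then turn dz -0.0002 dth 0.0
   or turn first, then shift [  0.7 135.7 -39.8]
```

Call:
apply_moves(dr=[[0,0,0],[0,0,0],[0,0,0]], xyz=[[0,2,2],[0,0,0],[0,0,0]], claw=[5,5,5])

```text
clock: 29.65
eef_pos: [0.5196, -0.0494, 0.4419]
tcp_rot: [[0.062, 0.998, 0.001], [0.998, -0.062, -0.0], [-0.0, 0.001, -1.0]]
wrist_force: [-3.5, -2.8, 10.5]
width: 0.0149
gripper_force: 40.0
```

```bash
python3 go.py .6556 -.057 .3025 -3.5
```

```text
t 29.65 grasp [ 0.5198 -0.0494  0.2619] th -3.5 tilt [ 0.0007 -0.0004] F [-3.5 -2.8 10.5] w 0.0149 gf 40.0 q7 0.07
shift first, old axes [  0.8 136.1 -40.6] then turn dz -0.0006 dth 0.0
   or turn first, then shift [  0.7 136.1 -40.6]
```

Call:
apply_moves(dr=[[0,0,0],[0,0,0],[0,0,0],[0,0,0],[0,0,0],[0,0,0],[0,0,0],[0,0,0],[0,0,0],[0,0,0],[0,0,0],[0,0,0]], xyz=[[0,6.6,-4.7],[0,6.7,-4.5],[0,14,-8.1],[0,14.6,-6.9],[0,15.1,-5.7],[0,15.5,-4.5],[0,15.8,-3.2],[0,16.1,-2],[0,16.2,-0.7],[0,8,0.2],[0,7.2,0.2],[0,0,0]], claw=[5,5,5,5,5,5,5,5,5,5,5,5])

```text
clock: 30.85
eef_pos: [0.6557, -0.0577, 0.4808]
tcp_rot: [[0.062, 0.998, -0.001], [0.998, -0.062, -0.001], [-0.001, -0.001, -1.0]]
wrist_force: [-0.7, -4.8, 0.5]
width: 0.0149
gripper_force: 40.0
```

```bash
python3 go.py .6556 -.057 .3025 -3.5
```

```text
t 30.85 grasp [ 0.6555 -0.0579  0.3008] th -3.5 tilt [-0.0008 -0.0011] F [-0.7 -4.8  0.5] w 0.0149 gf 40.0 q7 0.12
shift first, old axes [ 0.9  0.  -1.7] then turn dz -0.0007 dth 0.0
   or turn first, then shift [ 0.9  0.  -1.7]
```

Call:
apply_moves(dr=[[0,0,0],[0,0,0],[0,0,0],[0,0,0],[0,0,0],[0,0,0],[0,0,0],[0,0,0],[0,0,0],[0,0,0],[0,0,0],[0,0,0]], xyz=[[0,0,0],[0,0,0],[0,0,0],[0,0,0],[0,0,-15],[0,0,-40],[0,0,-40],[8,-17,-5],[17,-35,0],[17,-35,0],[13,-24,0],[0,0,0]], claw=[60,60,60,60,60,60,74,74,74,74,74,74])

```text
clock: 32.05
eef_pos: [0.5457, 0.0062, 0.583]
tcp_rot: [[0.058, 0.998, 0.002], [0.998, -0.058, 0.002], [0.002, 0.002, -1.0]]
wrist_force: [0.8, -0.3, 0.9]
width: 0.0739
gripper_force: 0.0
```

```bash
python3 go.py .5445 0 .4 86.5;  python3 - <<'E'
from h import *
for n in("scene","top"):
    f=vision.grab_frame(n); print(n); lids(f,45 if n=="scene" else 60,.1)
    cv2.imwrite(f"pics/p5{n}.png",cv2.resize(f["color"],(800,600),interpolation=cv2.INTER_CUBIC))
E
```

```text
t 32.05 grasp [0.5461 0.0065 0.403 ] th -3.3 tilt [0.0021 0.0019] F [ 0.8 -0.3  0.9] w 0.0739 gf 0.0 q7 -0.06
shift first, old axes [-6.6 -1.2  3. ] then turn dz -1.568 dth 89.8
   or turn first, then shift [ 1.2 -6.6  3. ]
scene
lid px [ 73. 371.] ctr [ 751.  -443.8] size [23.2 66. ] ang 27.2
lid px [ 49. 365.] ctr [ 712.8 -485.2] size [ 20.9 100.4] ang 29.1
lid px [  4. 263.] ctr [ 396.8 -533.2] size [ 28.9 110.6] ang 84.3
lid px [ 72. 240.] ctr [ 410.2 -379.8] size [56.4 53.2] ang 2.3
lid px [111. 229.] ctr [ 419.3 -280.8] size [57.6 53.6] ang 1.7
lid px [309. 220.] ctr [624.8 199.3] size [53.8 53.8] ang 7.8
top
lid px [ 79. 262.] ctr [296.8 610.4] size [70.6 92.1] ang 87.8
lid px [395. 250.] ctr [ 397.  -382.8] size [61.4 53.5] ang 89.7
lid px [363. 245.] ctr [ 408.3 -279.6] size [50.4 53.1] ang 2.8
lid px [501. 208.] ctr [ 559.6 -756.6] size [84.7 57.6] ang 1.3
lid px [465. 213.] ctr [ 537.1 -616.6] size [163.4  41.1] ang 9.9
lid px [444. 212.] ctr [ 530.6 -543.7] size [ 39.3 177.4] ang 89.9
lid px [313. 231.] ctr [479.6 -91.6] size [137.9 245.1] ang 85.1
lid px [ 84. 182.] ctr [555.  627.9] size [82.4 75. ] ang 65.1
```

View pics/p5scene.png

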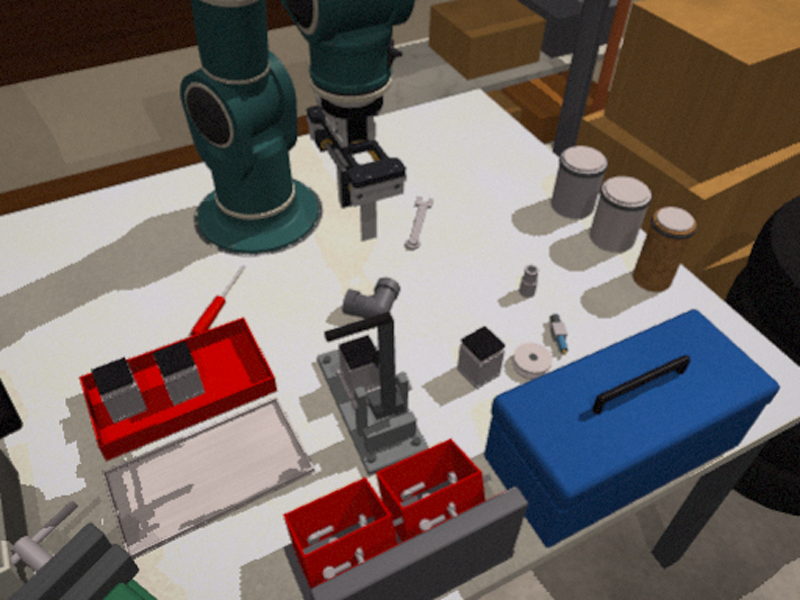

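The press arm is up at (385,325), the tin on the anvil at (360,360) has its lid down, and both tins in the bin are upright. Fetch the tin off the anvil.

Call:
apply_moves(dr=[[0,0,0],[0,0,-0.14],[0,0,-0.14],[0,0,-0.14],[0,0,-0.14],[0,0,-0.14],[0,0,-0.14],[0,0,-0.14],[0,0,-0.14],[0,0,-0.14],[0,0,-0.14],[0,0,-0.14]], xyz=[[-5,-1,0],[0,0,0],[0,0,0],[0,0,0],[0,0,0],[0,0,0],[0,0,0],[0,0,0],[0,0,0],[0,0,0],[0,0,0],[0,0,0]], claw=[78,78,78,78,78,78,78,78,78,78,78,78])

```text
clock: 33.35
eef_pos: [0.5472, -0.0014, 0.5807]
tcp_rot: [[-0.996, 0.088, -0.001], [0.088, 0.996, -0.001], [0.001, -0.001, -1.0]]
wrist_force: [0.4, -0.4, -0.3]
width: 0.0784
gripper_force: 0.0
```

Call:
apply_moves(dr=[[0,0,-0.03],[0,0,0],[0,0,0],[0,0,0],[0,0,0],[0,0,0],[0,0,0],[0,0,0]], xyz=[[0,0,15],[0,0,40],[0,0,45],[0,0,45],[0,0,45],[0,0,40],[0,0,15],[0,0,0]], claw=[78,78,78,78,78,78,78,78])

```text
clock: 34.15
eef_pos: [0.5466, -0.0013, 0.3335]
tcp_rot: [[-0.998, 0.063, -0.004], [0.063, 0.998, -0.001], [0.004, -0.001, -1.0]]
wrist_force: [0.2, -0.6, 1.0]
width: 0.0781
gripper_force: 0.0
```

```bash
python3 go.py .5445 .001 .072 86.5; python3 m.py | grep lid
```

```text
t 34.15 grasp [ 0.5458 -0.0015  0.1535] th 86.4 tilt [-0.0043 -0.0012] F [ 0.2 -0.6  1. ] w 0.0781 gf 0.0 q7 1.55
shift first, old axes [ 1.5  2.4 81.5] then turn dz -0.002 dth 0.1
   or turn first, then shift [ 1.5  2.4 81.5]
lid px [ 74. 371.] ctr [ 744.8 -445.9] size [23.5 66.9] ang 27.2
lid px [ 49. 365.] ctr [ 705.4 -487.7] size [ 21.1 100.6] ang 28.4
lid px [  4. 263.] ctr [ 385.9 -536.4] size [ 29.3 112. ] ang 84.3
lid px [ 72. 240.] ctr [ 399.2 -381. ] size [56.6 53.9] ang 2.3
lid px [111. 229.] ctr [ 408.2 -281.1] size [57.4 53.7] ang 1.4
lid px [308. 220.] ctr [616.8 205.7] size [54.2 54.5] ang 8.1
lid px [229. 182.] ctr [378.9  71.2] size [216.7 147.7] ang 86.6
lid px [231. 141.] ctr [204.5 189.4] size [155.4 269.1] ang 21.3
```

Call:
apply_moves(dr=[[0,0,0],[0,0,0],[0,0,0],[0,0,0],[0,0,0],[0,0,0],[0,0,0],[0,0,0],[0,0,0],[0,0,0],[0,0,0],[0,0,0]], xyz=[[1,2,20],[0,0,30],[0,0,22],[0,0,10],[0,0,0],[0,0,0],[0,0,0],[0,0,0],[0,0,0],[0,0,-20],[0,0,-40],[0,0,-30]], claw=[78,78,78,78,40,40,40,40,40,40,40,40])

```text
clock: 35.45
eef_pos: [0.5455, 0.0017, 0.3458]
tcp_rot: [[-0.998, 0.062, 0.0], [0.062, 0.998, -0.0], [-0.0, -0.0, -1.0]]
wrist_force: [1.3, 0.1, -6.5]
width: 0.0557
gripper_force: 40.0
```

```bash
python3 go.py .592 -.36 .16 -85 .592 -.36 .057 -85 
```

```text
t 35.45 grasp [0.5456 0.0016 0.1658] th 86.5 tilt [ 0.0002 -0.0001] F [ 1.3  0.1 -6.5] w 0.0557 gf 40.0 q7 1.55
shift first, old axes [ -68.7 -358.1    5.8] then turn dz -0.1492 dth 8.5
   or turn first, then shift [ -14.7 -364.3    5.8]
shift first, old axes [  0.   0. 103.] then turn dz -0.0 dth 0.0
   or turn first, then shift [  0.   0. 103.]
```

Call:
apply_moves(dr=[[0,0,0],[0,0,0],[0,0,0],[0,0,0],[0,0,0],[0,0,0],[0,0,0],[0,0,0],[0,0,0],[0,0,0],[0,0,0],[0,0,0]], xyz=[[0,-15,0],[0,-30,0],[0,-35,0],[0,-35,0],[0,-35,0],[0,-35,0],[-10,-35,0],[-18,-35,0],[-18,-35,0],[-14,-35,0],[-8,-33,0],[0,0,0]], claw=[40,40,40,40,40,40,40,40,40,40,40,40])

```text
clock: 36.65
eef_pos: [0.5899, -0.3649, 0.3425]
tcp_rot: [[-0.998, 0.067, -0.002], [0.067, 0.998, -0.002], [0.002, -0.003, -1.0]]
wrist_force: [-0.8, 0.7, -7.0]
width: 0.0553
gripper_force: 40.0
```

Call:
apply_moves(dr=[[0,0,0],[0,0,0],[0,0,0],[0,0,0],[0,0,0],[0,0,0]], xyz=[[0,0,20],[0,0,30],[0,0,25],[0,0,15],[0,0,10],[0,0,0]], claw=[40,40,40,40,40,40])

```text
clock: 37.25
eef_pos: [0.5912, -0.3598, 0.2428]
tcp_rot: [[-0.998, 0.062, -0.002], [0.062, 0.998, 0.001], [0.002, 0.0, -1.0]]
wrist_force: [0.8, 0.6, -6.6]
width: 0.0555
gripper_force: 40.0
```

```bash
python3 go.py .592 -.36 .056 86.5
```

```text
t 37.25 grasp [ 0.5909 -0.3597  0.0628] th 86.5 tilt [-0.0016  0.0006] F [ 0.8  0.6 -6.6] w 0.0555 gf 40.0 q7 2.2
shift first, old axes [-1.1 -0.3  6.8] then turn dz -0.0009 dth 0.0
   or turn first, then shift [-1.1 -0.3  6.8]
```

Call:
apply_moves(dr=[[0,0,0],[0,0,0],[0,0,0],[0,0,0],[0,0,0],[0,0,0],[0,0,0],[0,0,0],[0,0,0],[0,0,0],[0,0,0]], xyz=[[0,0,4],[0,0,2.5],[0,0,0],[0,0,0],[0,0,0],[0,0,0],[0,0,-20],[0,0,-40],[0,0,-40],[0,0,-30],[0,0,0]], claw=[40,40,40,74,74,74,74,74,74,74,74])

```text
clock: 38.35
eef_pos: [0.592, -0.3604, 0.3724]
tcp_rot: [[-0.998, 0.062, 0.006], [0.062, 0.998, -0.003], [-0.006, -0.003, -1.0]]
wrist_force: [-1.2, -0.4, -0.3]
width: 0.0742
gripper_force: 0.0
```

```bash
python3 go.py .52 -.2 .187 8.5 .614 .206 .187 8.5 .614 .206 .052 8.5; python3 m.py | grep lid
```

```text
t 38.35 grasp [ 0.5931 -0.361   0.1924] th 86.5 tilt [ 0.0061 -0.0034] F [-1.2 -0.4 -0.3] w 0.0742 gf 0.0 q7 2.16
shift first, old axes [ 82.9 156.2   5.4] then turn dz 1.3606 dth -78.0
   or turn first, then shift [170.  -48.5   5.4]
shift first, old axes [387.6 153.   -0. ] then turn dz -0.0 dth 0.0
   or turn first, then shift [387.6 153.   -0. ]
shift first, old axes [  0.   0. 135.] then turn dz -0.0 dth 0.0
   or turn first, then shift [  0.   0. 135.]
lid px [ 73. 371.] ctr [ 744.8 -445.9] size [23.5 66.9] ang 27.2
lid px [ 48. 365.] ctr [ 706.1 -487.8] size [ 21.2 101.7] ang 29.1
lid px [ 99. 297.] ctr [ 594.4 -357.8] size [53.4 56.1] ang 86.5
lid px [  4. 262.] ctr [ 384.2 -536.2] size [ 29.2 115.4] ang 84.3
lid px [309. 220.] ctr [616.9 205.7] size [54.5 54.5] ang 7.8
lid px [240. 230.] ctr [572.1  32.1] size [209.4 121.8] ang 1.6
```

Call:
apply_moves(dr=[[0,0,0],[0,0,0],[0,0,0],[0,0,0],[0,0,0],[0,0,0],[0,0,0],[0,0,0],[0,0,0],[0,0,0],[0,0,0],[0,0,0]], xyz=[[15,28,0],[24,42,0],[24,42,0],[20,42,0],[0,42,0],[0,42,0],[0,42,0],[0,42,0],[0,42,0],[0,42,0],[0,40,0],[0,25,0]], claw=[78,78,78,78,78,78,78,78,78,78,78,78])

```text
clock: 39.65
eef_pos: [0.5372, 0.1187, 0.3661]
tcp_rot: [[-0.998, 0.059, -0.002], [0.059, 0.998, 0.0], [0.002, -0.0, -1.0]]
wrist_force: [1.0, -1.6, 0.7]
width: 0.0779
gripper_force: 0.0
```

Call:
apply_moves(dr=[[0,0,0.14],[0,0,0.14],[0,0,0.14],[0,0,0.14],[0,0,0.14],[0,0,0.14],[0,0,0.14],[0,0,0.14],[0,0,0.14],[0,0,0.1],[0,0,0]], xyz=[[0,0,0],[0,0,0],[0,0,0],[0,0,0],[0,0,0],[0,0,0],[0,0,0],[0,0,0],[0,0,0],[0,0,0],[0,0,0]], claw=[78,78,78,78,78,78,78,78,78,78,78])

```text
clock: 40.75
eef_pos: [0.5375, 0.1156, 0.3662]
tcp_rot: [[-0.147, 0.989, -0.002], [0.989, 0.147, -0.001], [-0.001, -0.002, -1.0]]
wrist_force: [0.8, 0.5, -0.6]
width: 0.0779
gripper_force: 0.0
```

```bash
python3 go.py .614 .206 .11 8.5
```

```text
t 40.75 grasp [0.5372 0.1154 0.1862] th 8.4 tilt [-0.0016 -0.0011] F [ 0.8  0.5 -0.6] w 0.0779 gf 0.0 q7 0.04
shift first, old axes [78.3 89.3 76.2] then turn dz -0.001 dth 0.1
   or turn first, then shift [78.2 89.4 76.2]
```

Call:
apply_moves(dr=[[0,0,0],[0,0,0],[0,0,0],[0,0,0],[0,0,0],[0,0,0],[0,0,0],[0,0,0]], xyz=[[18,20,0],[25,30,0],[24,27,0],[11,12,0],[0,0,30],[0,0,30],[0,0,16],[0,0,0]], claw=[78,78,78,78,78,78,78,78])

```text
clock: 41.55
eef_pos: [0.6136, 0.2056, 0.2889]
tcp_rot: [[-0.15, 0.989, -0.004], [0.989, 0.15, -0.002], [-0.001, -0.004, -1.0]]
wrist_force: [-0.1, 0.9, 1.1]
width: 0.078
gripper_force: 0.0
```

```bash
python3 go.py .614 .206 .052 8.5;python3 m.py | grep "px .3"
```

```text
t 41.55 grasp [0.6129 0.2053 0.1089] th 8.6 tilt [-0.0037 -0.0017] F [-0.1  0.9  1.1] w 0.078 gf 0.0 q7 -0.01
shift first, old axes [ 0.6  1.2 56.9] then turn dz 0.0023 dth -0.1
   or turn first, then shift [ 0.6  1.2 56.9]
lid px [307. 220.] ctr [616.8 205.7] size [54.2 54.5] ang 8.1
lid px [314. 191.] ctr [512.3 279. ] size [202.5  90.1] ang 8.9
lid px [326. 144.] ctr [372.3 449.7] size [ 92.3 259.2] ang 7.8
lid px [305. 128.] ctr [269.8 409.8] size [ 72.5 178.1] ang 69.1
```

Call:
apply_moves(dr=[[0,0,0],[0,0,0],[0,0,0],[0,0,0],[0,0,0],[0,0,0],[0,0,0],[0,0,0],[0,0,0],[0,0,0],[0,0,0],[0,0,0]], xyz=[[0,1,20],[0,0,25],[0,0,12],[0,0,0],[0,0,0],[0,0,0],[0,0,0],[0,0,0],[0,0,-15],[0,0,-30],[0,0,0],[0,0,0]], claw=[78,78,78,40,40,40,40,40,40,40,40,40])

```text
clock: 42.85
eef_pos: [0.6153, 0.2061, 0.2808]
tcp_rot: [[-0.149, 0.989, 0.002], [0.989, 0.149, 0.001], [0.001, 0.002, -1.0]]
wrist_force: [-0.4, -1.1, -1.5]
width: 0.056
gripper_force: 40.0
```

```bash
python3 go.py .54 .206 .16 8.5 .54 .206 .16 86.5 .5445 0.001 .16 86.5; python3 go.py .54 .15 .16 2 .41 -.205 .16 2 
```

```text
t 42.85 grasp [0.6156 0.2062 0.1008] th 8.5 tilt [0.0018 0.0008] F [-0.4 -1.1 -1.5] w 0.056 gf 40.0 q7 -0.0
shift first, old axes [ 11.  -74.8 -59.2] then turn dz 0.0008 dth -0.0
   or turn first, then shift [ 10.9 -74.8 -59.2]
shift first, old axes [ 0.  0. -0.] then turn dz -1.3614 dth 78.0
   or turn first, then shift [ 0.  0. -0.]
shift first, old axes [ -17.  -204.3   -0. ] then turn dz -0.0 dth 0.0
   or turn first, then shift [ -17.  -204.3   -0. ]
t 42.85 grasp [0.6156 0.2062 0.1008] th 8.5 tilt [0.0018 0.0008] F [-0.4 -1.1 -1.5] w 0.056 gf 40.0 q7 -0.0
shift first, old axes [-44.4 -83.1 -59.2] then turn dz 0.1142 dth -6.5
   or turn first, then shift [-53.6 -77.5 -59.2]
shift first, old axes [-350.2 -142.3   -0. ] then turn dz -0.0 dth 0.0
   or turn first, then shift [-350.2 -142.3   -0. ]
```

It weighs about 1.5 N, so it is empty and goes to the bin.

Call:
apply_moves(dr=[[0,0,0.057],[0,0,0.057],[0,0,0],[0,0,0],[0,0,0],[0,0,0],[0,0,0],[0,0,0],[0,0,0],[0,0,0],[0,0,0],[0,0,0]], xyz=[[0,0,-20],[0,0,-25],[0,0,-15],[-14,-20,0],[-20,-28,0],[-20,-29,0],[-20,-10,0],[-40,-15,0],[-40,-17,0],[-40,-17,0],[-40,-17,0],[-40,-17,0]], claw=[40,40,40,40,40,40,40,40,40,40,40,40])

```text
clock: 44.05
eef_pos: [0.4538, -0.0752, 0.3393]
tcp_rot: [[-0.037, 0.999, -0.0], [0.999, 0.037, 0.0], [0.0, -0.0, -1.0]]
wrist_force: [-0.4, -0.0, -0.7]
width: 0.0557
gripper_force: 40.0
```

```bash
python3 go.py .41 -.203 .16 2 
```

```text
t 44.05 grasp [ 0.4538 -0.0752  0.1593] th 2.1 tilt [-0.  0.] F [-0.4 -0.  -0.7] w 0.0557 gf 40.0 q7 0.3
shift first, old axes [-126.1  -48.5   -0.7] then turn dz 0.0024 dth -0.1
   or turn first, then shift [-126.2  -48.2   -0.7]
```

Call:
apply_moves(dr=[[0,0,0],[0,0,0],[0,0,0],[0,0,0],[0,0,0],[0,0,0],[0,0,0],[0,0,0],[0,0,0],[0,0,0]], xyz=[[-35,-14,0],[-40,-15,0],[-35,-13,0],[-12,-4,0],[0,0,0],[0,0,20],[0,0,30],[0,0,15],[0,0,0],[0,0,0]], claw=[40,40,40,40,40,40,40,40,40,40])

```text
clock: 45.05
eef_pos: [0.4134, -0.1969, 0.2747]
tcp_rot: [[-0.036, 0.999, -0.0], [0.999, 0.036, 0.0], [0.0, -0.0, -1.0]]
wrist_force: [0.1, 0.5, -2.1]
width: 0.0557
gripper_force: 40.0
```

```bash
python3 go.py .4085 -.203 .061 2;python3 m.py | grep "lid px"
```

```text
t 45.05 grasp [ 0.4134 -0.1969  0.0947] th 2.1 tilt [-0.0005  0.    ] F [ 0.1  0.5 -2.1] w 0.0557 gf 40.0 q7 0.7
shift first, old axes [-5.9 -5.1 33.7] then turn dz 0.0014 dth -0.1
   or turn first, then shift [-5.9 -5.1 33.7]
lid px [395. 250.] ctr [ 398.5 -383. ] size [50.9 56. ] ang 2.6
lid px [ 73. 371.] ctr [ 744.8 -445.9] size [23.5 66.9] ang 27.2
lid px [ 48. 365.] ctr [ 705.6 -488.2] size [ 21.1 101.7] ang 28.4
lid px [ 99. 297.] ctr [ 594.2 -358. ] size [52.7 56.7] ang 86.8
lid px [  4. 263.] ctr [ 385.9 -536.4] size [ 29.3 112. ] ang 84.3
lid px [ 72. 240.] ctr [ 399.  -380.3] size [57.7 55.2] ang 2.7
lid px [111. 229.] ctr [ 408.4 -280.6] size [58.8 54.3] ang 2.4
lid px [240. 230.] ctr [574.6  28.4] size [121.7 206.7] ang 89.2
lid px [137. 193.] ctr [ 311.2 -181.2] size [ 88.3 168.9] ang 86.7
```

Call:
apply_moves(dr=[[0,0,0],[0,0,0],[0,0,0],[0,0,0],[0,0,0],[0,0,0]], xyz=[[-3,-2,0],[-3,-2,12],[0,0,12],[0,0,8],[0,0,1],[0,0,0]], claw=[40,40,40,40,40,40])

```text
clock: 45.75
eef_pos: [0.4093, -0.2036, 0.241]
tcp_rot: [[-0.035, 0.999, -0.001], [0.999, 0.035, -0.0], [-0.0, -0.001, -1.0]]
wrist_force: [1.0, -0.5, -1.2]
width: 0.0557
gripper_force: 40.0
```

```bash
python3 go.py .4085 -.203 .06 2
```

```text
t 45.75 grasp [ 0.4091 -0.2036  0.061 ] th 2.0 tilt [-0.001 -0.   ] F [ 1.  -0.5 -1.2] w 0.0557 gf 40.0 q7 0.77
shift first, old axes [ 0.6 -0.6  1. ] then turn dz -0.0001 dth 0.0
   or turn first, then shift [ 0.6 -0.6  1. ]
```

Call:
apply_moves(dr=[[0,0,0],[0,0,0],[0,0,0]], xyz=[[0,0,1],[0,0,1],[0,0,0]], claw=[40,40,40])

```text
clock: 46.05
eef_pos: [0.4095, -0.2036, 0.2397]
tcp_rot: [[-0.035, 0.999, 0.001], [0.999, 0.035, -0.0], [-0.0, 0.001, -1.0]]
wrist_force: [-0.7, 0.3, 3.6]
width: 0.0557
gripper_force: 40.0
```

```bash
python3 go.py
```

```text
t 46.05 grasp [ 0.4096 -0.2036  0.0597] th 2.0 tilt [ 0.0007 -0.0001] F [-0.7  0.3  3.6] w 0.0557 gf 40.0 q7 0.78
```

On the floor, by the force reading. Release, lift away and check.

Call:
apply_moves(dr=[[0,0,0],[0,0,0],[0,0,0],[0,0,0],[0,0,0],[0,0,0],[0,0,0],[0,0,0],[0,0,0],[0,0,0],[0,0,0],[0,0,0]], xyz=[[0,0,0],[0,0,0],[0,0,0],[0,0,-20],[0,0,-40],[0,0,-40],[0,0,-40],[35,0,0],[45,0,0],[45,0,0],[45,0,0],[25,0,0]], claw=[72,72,72,72,72,72,72,72,72,72,72,72])

```text
clock: 47.25
eef_pos: [0.402, -0.0057, 0.3795]
tcp_rot: [[-0.038, 0.999, 0.0], [0.999, 0.038, 0.001], [0.001, 0.0, -1.0]]
wrist_force: [0.7, -0.5, 0.1]
width: 0.072
gripper_force: 0.0
```

```bash
python3 go.py; python3 m.py | grep "lid px"; python3 - <<'E'
from h import *
f=vision.grab_frame("scene")
cv2.imwrite("pics/end.png",cv2.resize(f["color"][170:384,30:300],(800,600),interpolation=cv2.INTER_CUBIC))
E
```

```text
t 47.25 grasp [ 0.4021 -0.0056  0.1995] th 2.2 tilt [0.0004 0.0006] F [ 0.7 -0.5  0.1] w 0.072 gf 0.0 q7 0.0
lid px [340. 244.] ctr [ 409.1 -204. ] size [50.7 51.2] ang 2.8
lid px [ 73. 371.] ctr [ 744.8 -445.9] size [23.5 66.9] ang 27.2
lid px [ 48. 365.] ctr [ 705.6 -488.2] size [ 21.2 101.7] ang 28.4
lid px [ 99. 297.] ctr [ 594.5 -358. ] size [52.8 56.2] ang 86.9
lid px [  4. 263.] ctr [ 386.9 -536.5] size [ 29.3 114.1] ang 84.3
lid px [ 72. 240.] ctr [ 398.7 -380.3] size [58.4 55.2] ang 2.7
lid px [111. 229.] ctr [ 408.4 -280.4] size [59.3 54.3] ang 3.5
lid px [140. 219.] ctr [ 408.6 -200.8] size [58.6 54.9] ang 1.4
lid px [240. 230.] ctr [574.5  27.5] size [123.1 206.2] ang 89.0
```

View pics/end.png

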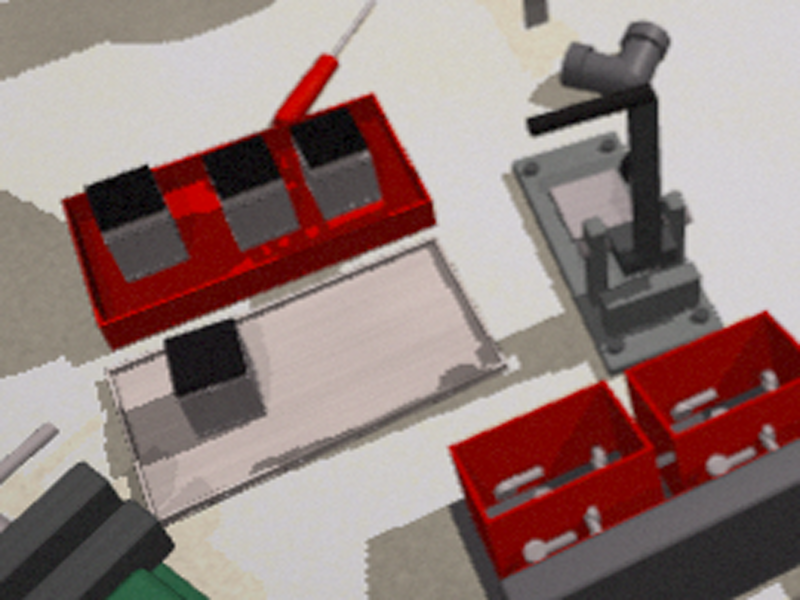

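The three empty tins stand in the bin, at crop (135,225), (250,190) and (335,165). The pressed full tin stands in the tray at (210,375). The press arm is up and nothing touches the gripper, so I'm handing in.

```bash
python3 -c "from cell import ticket; print(ticket.sign_off())"
```

```text
the job is handed in; nothing more can be done
None
```

The job is handed in, no verdict came back: the one full tin was pressed home and stands in the tray, the three empty ones stand in the bin with their lids proud, and the press arm is back up.

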